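# Get the screw tin out from among the oil bottles

## Task

The brass tin in the middle of the bottle stand is hemmed in by three oil bottles: without moving the tin, first clear all three bottles off to stand on the green mat, then lift the tin out and set it down flat in the middle of the cork-topped block. Only then put every bottle back upright on the rest of its own colour, well centred. Set things down rather than drop them, do not tip a bottle over, and leave the amber jar where it is.

Things in the scene. Friction and masses are not known exactly. Their poses are not given: they have to be found in the camera images.
- bottle_blue: blue plastic oil bottle, loose, 0.1 to 0.2 kg, white label band, black cap. Round: 40 mm in diameter with straight sides from its underside up to 102 mm, then a shoulder and narrower cap; 128 mm high in all. Origin at the centre of the underside, z up the bottle; yaw does not matter. Starts upright on the blue rest, about 94 mm from the other bottles, centre to centre
- bottle_red: red plastic oil bottle, loose, 0.1 to 0.2 kg, white label band, black cap. Round: 40 mm in diameter with straight sides from its underside up to 102 mm, then a shoulder and narrower cap; 128 mm high in all. Origin at the centre of the underside, z up the bottle; yaw does not matter. Starts upright on the red rest, about 94 mm from the other bottles, centre to centre
- bottle_yellow: yellow plastic oil bottle, loose, 0.1 to 0.2 kg, white label band, black cap. Round: 40 mm in diameter with straight sides from its underside up to 102 mm, then a shoulder and narrower cap; 128 mm high in all. Origin at the centre of the underside, z up the bottle; yaw does not matter. Starts upright on the yellow rest, about 94 mm from the other bottles, centre to centre
- rest_blue: blue flat round disc, 56 mm across, 3 mm thick, fixed on the bottle stand: home of the blue bottle. The stand is a fixed round white board 176 mm across, 8 mm thick; the rests form a triangle, each 54 mm from its middle. Origin at the centre of the disc's underside (8 mm above the bench); its top is 3 mm above that, 11 mm above the bench
- rest_red: red flat round disc, 56 mm across, 3 mm thick, fixed on the bottle stand: home of the red bottle. The stand is a fixed round white board 176 mm across, 8 mm thick; the rests form a triangle, each 54 mm from its middle. Origin at the centre of the disc's underside (8 mm above the bench); its top is 3 mm above that, 11 mm above the bench
- rest_yellow: yellow flat round disc, 56 mm across, 3 mm thick, fixed on the bottle stand: home of the yellow bottle. The stand is a fixed round white board 176 mm across, 8 mm thick; the rests form a triangle, each 54 mm from its middle. Origin at the centre of the disc's underside (8 mm above the bench); its top is 3 mm above that, 11 mm above the bench
- tin: small round brass tin with a dark line round its lid, loose, 0.08 to 0.17 kg, 30 mm high, 44 mm in diameter at the lid (upper 10 mm) and 42 mm below. Origin at the centre of the underside, z up. It starts in the middle of the bottle stand, on the bare white board (8 mm above the bench), hemmed in by the bottles, about 12 mm from each
- mat: green flat rubber mat, fixed, 240 mm (its x) by 130 mm (its y), 3 mm thick, lying on the bench to one side of the stand: the side area. Origin at the centre of its underside, on the bench
- block: square cork-topped wooden block, fixed, 100 by 100 mm, 20 mm high, on the other side of the stand from the mat. Origin at the centre of its underside, on the bench; its top is 20 mm above that
- jar: bystander: closed amber glass jar with a steel lid, loose, 60 mm in diameter, 70 mm high, on the bench beyond the stand. Origin at the centre of its underside

How it is judged:
On the way, in this order (a step that is already met when the one before it is completed fails the run):
1. all three bottles stand upright on the green mat, let go (centres over the mat), and the tin is still in its place (within 20 mm) (x of bottle_blue in the frame of mat between -0.12 and 0.12 m and y of bottle_blue in the frame of mat between -0.065 and 0.065 m and z of each of bottle_blue, bottle_red, bottle_yellow in the frame of mat below 0.008 m and angle between each of bottle_blue, bottle_red, bottle_yellow's own z axis and vertical below 0.15 rad and linear speed of each of bottle_blue, bottle_red, bottle_yellow below 0.02 m/s and contact force between each of bottle_blue, bottle_red, bottle_yellow and the fingers below 0.5 N and x of bottle_red in the frame of mat between -0.12 and 0.12 m and y of bottle_red in the frame of mat between -0.065 and 0.065 m and x of bottle_yellow in the frame of mat between -0.12 and 0.12 m and y of bottle_yellow in the frame of mat between -0.065 and 0.065 m and distance of tin from where it was at the start of the episode below 0.02 m), for 0.2 s.
2. the tin stands flat on the block, within 15 mm of its middle, let go, with the three bottles still standing on the mat (horizontal distance between tin and block below 0.015 m and z of tin in the frame of block between 0.014 and 0.026 m and angle between each of tin, bottle_blue, bottle_red, bottle_yellow's own z axis and vertical below 0.15 rad and linear speed of each of tin, bottle_blue, bottle_red, bottle_yellow below 0.02 m/s and contact force between each of tin, bottle_blue, bottle_red, bottle_yellow and the fingers below 0.5 N and x of bottle_blue in the frame of mat between -0.12 and 0.12 m and y of bottle_blue in the frame of mat between -0.065 and 0.065 m and z of each of bottle_blue, bottle_red, bottle_yellow in the frame of mat below 0.008 m and x of bottle_red in the frame of mat between -0.12 and 0.12 m and y of bottle_red in the frame of mat between -0.065 and 0.065 m and x of bottle_yellow in the frame of mat between -0.12 and 0.12 m and y of bottle_yellow in the frame of mat between -0.065 and 0.065 m), for 0.2 s.
At the end, for the whole second after the job is handed in: Each bottle stands upright (within 0.15 rad) on the rest of its own colour, its centre within 12 mm of the rest's centre; the tin stands flat on the cork-topped block within 15 mm of its middle; all four are let go and at rest (horizontal distance between bottle_blue and rest_blue below 0.012 m and z of bottle_blue in the frame of rest_blue between -0.003 and 0.008 m and angle between each of bottle_blue, bottle_red, bottle_yellow, tin's own z axis and vertical below 0.15 rad and linear speed of each of bottle_blue, bottle_red, bottle_yellow, tin below 0.02 m/s and contact force between each of bottle_blue, bottle_red, bottle_yellow, tin and the fingers below 0.5 N and horizontal distance between bottle_red and rest_red below 0.012 m and z of bottle_red in the frame of rest_red between -0.003 and 0.008 m and horizontal distance between bottle_yellow and rest_yellow below 0.012 m and z of bottle_yellow in the frame of rest_yellow between -0.003 and 0.008 m and horizontal distance between tin and block below 0.015 m and z of tin in the frame of block between 0.014 and 0.026 m); the robot touches nothing.
It fails at once if a bottle is tipped over (leans more than 0.6 rad) (angle between any of bottle_blue, bottle_red, bottle_yellow's own z axis and vertical above 0.6 rad).
It fails at once if a bottle or the tin is dropped (falls free of the fingers with its underside more than 50 mm above the bench) ((height (world z) of bottle_blue above 0.05 m and contact force between bottle_blue and the fingers below 0.05 N and linear speed of bottle_blue above 0.3 m/s) or (height (world z) of bottle_red above 0.05 m and contact force between bottle_red and the fingers below 0.05 N and linear speed of bottle_red above 0.3 m/s) or (height (world z) of bottle_yellow above 0.05 m and contact force between bottle_yellow and the fingers below 0.05 N and linear speed of bottle_yellow above 0.3 m/s) or (height (world z) of tin above 0.05 m and contact force between tin and the fingers below 0.05 N and linear speed of tin above 0.3 m/s)).
It fails at once if the amber jar is pushed more than 20 mm from its place (distance of jar from where it was at the start of the episode above 0.02 m).
It also fails if it takes over 147 s, if anything falls off the work surface, if the arm or the gripper's body presses on something with over 40 N, if the wrist force passes 120 N, or if a joint passes its speed limit or range.

## Robot

A 6-joint arm with a two-finger parallel gripper is mounted at the origin on the work surface. World frame = base frame: x ahead of the robot, y to its left, z up, the work surface at z = 0. Lengths are in m, angles in rad, forces in N, time in s.
With the tool pointing down it reaches from about 0.35 to 0.775 m from the base axis. Payload 7.3 kg.
Tool frame: the origin (TCP) lies between the finger pads; the fingertips stand robot.tcp_to_tips ahead of it and the grasp point (between the pads) lies 2 mm behind it (robot.tcp_to_tips is the distance from the TCP to the fingertips, in m); y points along the fingers, x is the direction in which the jaws open and shut, and the axes are right-handed (so a half turn about y gives the same grasp; the last joint's range is limited). The gripper opens to 92 mm and grips with 3 to 60 N. Pads are 19 mm wide; open, the fingers measure 130 mm over their backs; the gripper's body (75 mm by 190 mm) begins 47 mm behind the grasp point.
Start: joints at [-1.452, 0.342, 1.524, -0, 1.275, -0.146], TCP at [0.137, -0.507, 0.244] pointing down, gripper open.
Joint ranges: [-2.53, 2.53], [-0.77, 2.02], [0.04, 2.7], [-1, 4.14], [0.28, 2.66], [-3.11, 3.11]. Speed limits (rad/s): [2.57, 2.57, 3.14, 3.14, 3.14, 3.14].

## Interface

Orientations are given as [roll, pitch, yaw] about the fixed x, y, z axes, in that order (R = Rz(yaw) Ry(pitch) Rx(roll)).
In Python, from cell import status, read_camera, get_calibration, robot gives the robot as it stands.
- The arm moves only by the shell command python3 -m creep 'ROWS' [FORCE]. ROWS is JSON, a list of rows, each an object of numbers: "dx", "dy", "dz": the shift along the tool's x, y, z in m; "rx", "ry", "rz": the turn, a rotation vector about the tool's x, y, z in rad; "gripper": the opening, from 0 (shut) to 1 (fully open). A call has 1 to 20 rows; each row is the pose to reach, as a shift and turn from the pose commanded when the call began, along the tool's axes at that moment; what a row does not reach only later rows make up. A row lasts 1/8 s, in which the tool goes at most 62.5 mm and 10.7 degrees, less where a joint would pass 70% of its speed; a pose out of reach is approached as far as the arm can. A call with a gripper value outside its range is refused whole. The fingers move at their own pace and stop on an object; FORCE is the grip in N (left out, the last holds). Time passes only in rows, so rows that repeat a pose let the fingers close. It gives the time, the measured TCP pose, the force and the opening at its end, in the units of the state.
- status.observe(): the state, without advancing time (a new reading comes with each control period).
- read_camera(name): name is "side" or "top" or "wrist"; returns (picture, depth): 400x640x3 uint8, red, green, blue; 400x640 float32, m along the optical axis (not along the pixel's ray), 0 where there is no reading.
- get_calibration(name): a dict with "fx", "fy", "cx", "cy" (pixels), "D" ([k1, k2, p1, p2, k3] as OpenCV has them; the pictures are not rectified), "xyz" and "rotation" of the camera in the world; the wrist camera has in their place "mount" (4x4, takes a point from camera to tool coordinates, whose origin is the TCP and whose axes are the tool frame's). Camera axes: x right, y down, z forward; pixel columns grow to the right and rows downward; lengths in m; the calibration is good to about 2 mm. A picture is of the moment at which its call begins: read the wrist's pose just before it. get_calibration takes no time and is no camera call.
- robot.hand_in(): hands the job in, once; it reports no verdict.
The state is a dict: "time": time; "qpos": joint angles; "qvel": joint speeds; "joint_efforts": joint torques, N m; "tool_pos": TCP position; "tool_rot": TCP orientation; "contact_force": force on the tool from outside, world axes, zero at the start; "torque": the same for the moment, N m; "opening": finger opening in m.
Only numpy, scipy, OpenCV 4.12 (cv2) and the standard library are available. Lean on these libraries where they do the work, as an engineer would, in place of code of your own. Each camera call takes 0.05 s, during which the arm holds its last target.

## Working session

There is one attempt and no reset: what is moved stays moved. The work goes in short steps, Python scripts to look and compute and a shell command to move; the robot and the scene stay as the last step left them, time stands still between calls to the robot, and variables do not carry over. Pictures are saved under pics/ and viewed, and the job is handed in when it is done.

```bash
ls; mkdir -p pics; python3 - <<'E'
from cell import status, read_camera, get_calibration, robot
import cv2,numpy as np
s=status.observe()
print({k:np.round(v,4).tolist() for k,v in s.items()}, robot.tcp_to_tips)
for n in("top","side"):
    im,d=read_camera(n); cv2.imwrite(f"pics/{n}0.png",im[:,:,::-1]); np.savez(f"{n}0.npz",im=im,d=d)
for n in("top","side","wrist"): print(n,get_calibration(n))
E
```

```text
pics
{'time': 0.0, 'qpos': [-1.452, 0.3427, 1.525, -0.0, 1.2754, -0.146], 'qvel': [0.0009, -0.0005, 0.0006, 0.0017, -0.0007, -0.0013], 'joint_efforts': [-0.0002, -43.1238, -24.4225, 0.0718, 0.0559, -0.0001], 'tool_pos': [0.1374, -0.5063, 0.2431], 'tool_rot': [-1.5706, 0.0015, -1.306], 'contact_force': [-0.1249, 0.0761, 0.1602], 'torque': [-0.0103, -0.0005, -0.0235], 'opening': 0.0919} 0.017
top {'fx': 520.1650098142369, 'fy': 520.1650098142369, 'cx': 317.1157085785566, 'cy': 201.62412489862538, 'D': array([-0.05175449,  0.        ,  0.        ,  0.        ,  0.        ]), 'xyz': array([0.49009669, 0.0129735 , 1.15139549]), 'rotation': array([-3.00253697,  0.01191165, -1.5995016 ])}
side {'fx': 447.2445665082615, 'fy': 447.2445665082615, 'cx': 323.4367779477918, 'cy': 199.09051594766606, 'D': array([-0.08092614,  0.        ,  0.        ,  0.        ,  0.        ]), 'xyz': array([ 0.4995402 , -0.88179749,  0.87483482]), 'rotation': array([-2.31905121, -0.0079589 , -0.13324214])}
wrist {'fx': 314.33598827631295, 'fy': 314.33598827631295, 'cx': 318.1543045130417, 'cy': 206.62323121125988, 'D': array([0.0149836, 0.       , 0.       , 0.       , 0.       ]), 'mount': array([[ 9.99999409e-01, -7.27070759e-04, -8.08778443e-04,
        -1.41170039e-04],
       [ 5.78992255e-04, -2.73599713e-01,  9.61843470e-01,
        -1.41214648e-01],
       [-9.20609813e-04, -9.61843370e-01, -2.73599131e-01,
         7.43591208e-02],
       [ 0.00000000e+00,  0.00000000e+00,  0.00000000e+00,
         1.00000000e+00]])}
```

View pics/top0.png

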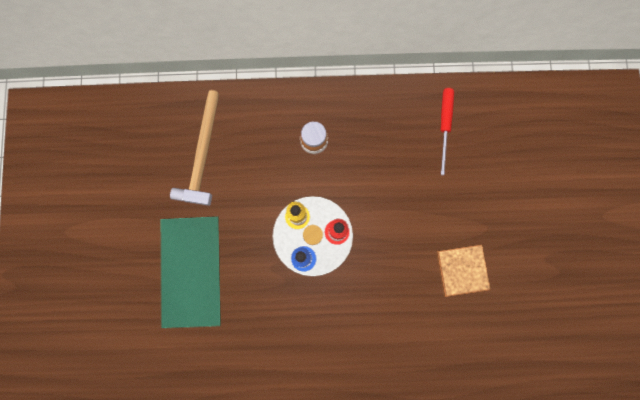

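View pics/side0.png

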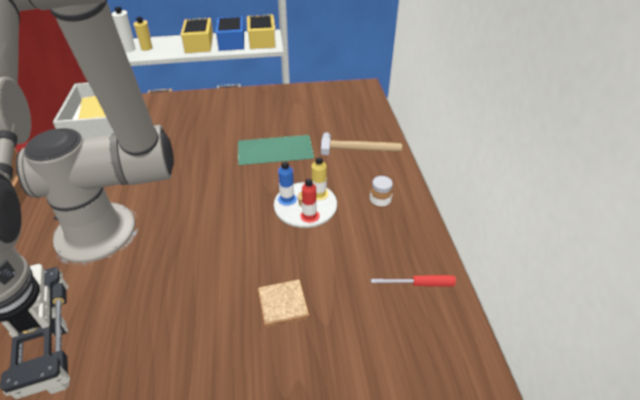

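The top picture shows the stand at (313,236), blue (303,258), red (337,232), yellow (297,214), tin (312,235), mat (190,272), block (464,270) and jar (314,137). In it, up is +x and left is +y. Next I measure with masks and rays cast onto planes.

```bash
cat > h.py <<'E'
import cv2,numpy as np
from scipy.spatial.transform import Rotation as Ro
from cell import status, read_camera, get_calibration, robot
def cam(n,s=None):
    c=get_calibration(n);K=np.array([[c['fx'],0,c['cx']],[0,c['fy'],c['cy']],[0,0,1]])
    if n=='wrist':
        T=np.eye(4);T[:3,:3]=Ro.from_euler('xyz',s['tool_rot']).as_matrix();T[:3,3]=s['tool_pos'];T=T@c['mount'];R,t=T[:3,:3],T[:3,3]
    else: R=Ro.from_euler('xyz',c['rotation']).as_matrix();t=np.array(c['xyz'])
    return K,np.array(c['D']),R,t
def plane(C,uv,z):
    K,D,R,t=C
    p=cv2.undistortPoints(np.array(uv,float).reshape(-1,1,2),K,D).reshape(-1,2)
    r=np.c_[p,np.ones(len(p))]@R.T
    return (t+r*((z-t[2])/r[:,2])[:,None])[:,:2]
def proj(C,P):
    K,D,R,t=C
    return cv2.projectPoints(np.array(P,float).reshape(-1,1,3),cv2.Rodrigues(R.T)[0],-R.T@t,K,D)[0].reshape(-1,2)
def grab(n,name=None):
    s=status.observe();im,d=read_camera(n)
    if name: cv2.imwrite(f'pics/{name}.png',im[:,:,::-1])
    return im,d,cam(n,s),s
def big(m):
    cs,_=cv2.findContours(m.astype(np.uint8),cv2.RETR_EXTERNAL,cv2.CHAIN_APPROX_NONE)
    return sorted(cs,key=cv2.contourArea)[::-1]
def circ(P):
    A=np.c_[2*P,np.ones(len(P))];b=(P**2).sum(1);x=np.linalg.lstsq(A,b,rcond=None)[0]
    return x[:2],np.sqrt(x[2]+x[:2]@x[:2])
def delta(s,xy): # world shift ->tool
    R=Ro.from_euler('xyz',s['tool_rot']).as_matrix();return R.T@(np.array(xy)-s['tool_pos'])
E
python3 - <<'E'
from h import *
z=np.load('top0.npz');im=z['im'];d=z['d'];C=cam('top')
print(C[2],d[350,300],d[236,285])
hsv=cv2.cvtColor(im,cv2.COLOR_RGB2HSV);H,S,V=[hsv[...,i].astype(int) for i in range(3)]
roi=np.zeros(H.shape,bool);roi[190:285,265:360]=1
# stand: outer contour of everything in roi non-wood
white=(S<60)&(V>150)&roi
c=max(big(white),key=lambda c:len(c));c=cv2.convexHull(c)
print('stand',*circ(plane(C,c,.008)))
m=(H>60)&(H<95)&(S>80);m[:, 250:]=0
c=big(m)[0];r=cv2.minAreaRect(c);b=cv2.boxPoints(r);print('mat',np.round(plane(C,b,.003),4).tolist(),plane(C,b,.003).mean(0))
m=np.zeros(H.shape,bool);m[230:310,425:505]=1;m&=(V>150)&(S>60)
c=big(m)[0];r=cv2.minAreaRect(c);b=cv2.boxPoints(r);print('block',np.round(plane(C,b,.02),4).tolist(),plane(C,b,.02).mean(0))
m=(V<50)&roi
for c in big(m)[:6]:
    M=c.reshape(-1,2).mean(0);print('cap?',M,cv2.contourArea(c),plane(C,M[None],.139))
for n,(lo,hi) in dict(blue=(100,130),yellow=(22,32),red=(170,181),red2=(-1,7)).items():
    m=(H>lo)&(H<hi)&(S>170)&roi
    for c in big(m)[:1]: M=c.reshape(-1,2).mean(0);print(n,M,cv2.contourArea(c),plane(C,M[None],.08))
m=roi&(H>12)&(H<22)&(S>90)&(V>120)
for c in big(m)[:2]: print('tin',cv2.contourArea(c),circ(plane(C,cv2.convexHull(c),.038)))
crop=im[185:290,260:365][:,:,::-1];cv2.imwrite('pics/crop0.png',cv2.resize(crop,None,fx=5.5,fy=5.5,interpolation=2))
E
```

```text
[[-0.02869929 -0.98989195  0.13888945]
 [-0.99951712  0.03007462  0.0078133 ]
 [-0.01191137 -0.13859815 -0.99027707]] 1.1209772 1.1487894
stand [0.57561531 0.03498772] 0.08821659796675344
mat [[0.6261, 0.3727], [0.6237, 0.2434], [0.384, 0.2421], [0.3854, 0.3681]] [0.50478609 0.3065688 ]
block [[0.5331, -0.2345], [0.5464, -0.3349], [0.4466, -0.3448], [0.4338, -0.2454]] [ 0.48995871 -0.2899052 ]
blue [295.40909091 263.63636364] 13.0 [[0.51349704 0.06955679]]
yellow [294.87378641 218.99029126] 79.5 [[0.60545037 0.06852895]]
red2 [336.61538462 231.33846154] 392.5 [[ 0.57726827 -0.01700917]]
tin 275.0 (array([0.57564102, 0.03392356]), np.float64(0.020642931904729815))
tin 7.0 (array([0.61939232, 0.06514717]), np.float64(0.018662289543409236))
```

View pics/crop0.png

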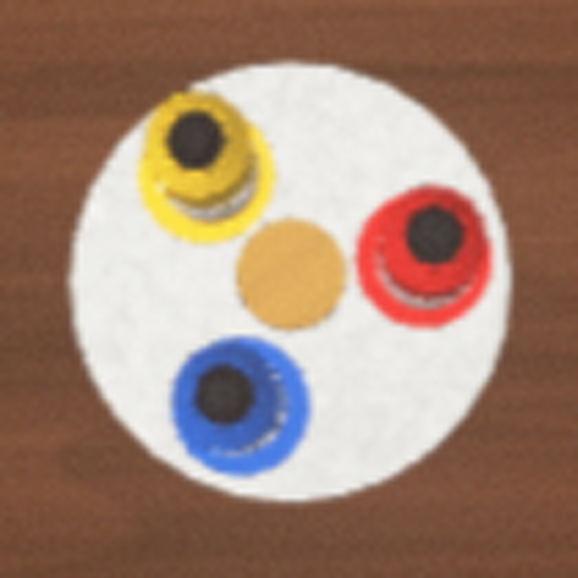

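```bash
python3 - <<'E'
from h import *
z=np.load('top0.npz');im=z['im'];C=cam('top')
for n,u,v in(('y',295.4,210.1),('r',338.9,227.5),('b',300.4,256.5)):
    u0,v0=int(u)-7,int(v)-7
    g=im[v0:v0+15,u0:u0+15].max(2)
    yy,xx=np.nonzero(g<85);M=np.array([[xx.mean()+u0,yy.mean()+v0]])
    p=plane(C,M,.139)[0];print(n,M,len(xx),p,p-[.5756,.035],np.hypot(*(p-[.5756,.035])),np.degrees(np.arctan2(*(p-[.5756,.035])[::-1])))
    for R in (.02,.045): print([ (a) for a in []])
hsv=cv2.cvtColor(im,cv2.COLOR_RGB2HSV);H,S,V=[hsv[...,i].astype(int) for i in range(3)]
roi=np.zeros(H.shape,bool);roi[190:285,265:360]=1
for n,m in dict(b=(H>100)&(H<130),r=(H>168)|(H<7),y=(H>22)&(H<34)).items():
    m=m&(S>120)&(V>60)&roi
    c=max(big(m),key=cv2.contourArea)
    P=plane(C,cv2.convexHull(c),.011)
    # nearest edge (toward robot: smaller x) belongs to rest
    q=P[P[:,0]<np.median(P[:,0])]
    print(n,circ(P),'half',circ(q),'minx',P[:,0].min(),P[:,1].min(),P[:,1].max())
    
E
```

```text
y [[295.15151515 210.06060606]] 66 [0.61668902 0.06452149] [0.04108902 0.02952149] 0.0505947180475335 35.69635339207508
[]
[]
r [[338.70769231 227.33846154]] 65 [ 0.58016281 -0.01970165] [ 0.00456281 -0.05470165] 0.05489161971608097 -85.23184744051113
[]
[]
b [[300.36708861 256.36708861]] 79 [0.52594761 0.05649714] [-0.04965239  0.02149714] 0.05410625139328943 156.58966866290982
[]
[]
b (array([0.52587557, 0.05607451]), np.float64(0.025936955565336314)) half (array([0.52546965, 0.05589938]), np.float64(0.02565033339807086)) minx 0.5005723962728857 0.03009055495532225 0.08055730366720706
r (array([ 0.58304749, -0.01895931]), np.float64(0.026749890987391837)) half (array([ 0.58187357, -0.01864499]), np.float64(0.02604596413979107)) minx 0.5570895962302654 -0.0441079951326991 0.006800035928945711
y (array([0.62009544, 0.06806083]), np.float64(0.027216216468971197)) half (array([0.61840342, 0.06715712]), np.float64(0.026238645604503622)) minx 0.5926270195479659 0.04078571082209752 0.09380461867371707
```

```bash
python3 - <<'E'
from h import *
s=status.observe();print(delta(s,[.45,.035,.26]),np.pi/2+s['tool_rot'][2])
E
```

```text
[-0.44069127 -0.01620594  0.44342607] 0.2648108281674335
```

```bash
python3 -m creep '[{"dx":-0.02,"dy":-0.002,"dz":0.02,"ry":0.02,"gripper":0.8},{"dx":-0.055,"dy":-0.003,"dz":0.055,"ry":0.05,"gripper":0.8},{"dx":-0.1,"dy":-0.006,"dz":0.1,"ry":0.08,"gripper":0.8},{"dx":-0.145,"dy":-0.008,"dz":0.145,"ry":0.12,"gripper":0.8},{"dx":-0.19,"dy":-0.01,"dz":0.19,"ry":0.16,"gripper":0.8},{"dx":-0.235,"dy":-0.012,"dz":0.235,"ry":0.2,"gripper":0.8},{"dx":-0.28,"dy":-0.014,"dz":0.28,"ry":0.23,"gripper":0.8},{"dx":-0.325,"dy":-0.016,"dz":0.325,"ry":0.265,"gripper":0.8},{"dx":-0.37,"dy":-0.016,"dz":0.37,"ry":0.265,"gripper":0.8},{"dx":-0.41,"dy":-0.016,"dz":0.41,"ry":0.265,"gripper":0.8},{"dx":-0.433,"dy":-0.016,"dz":0.435,"ry":0.265,"gripper":0.8},{"dx":-0.4407,"dy":-0.016,"dz":0.4434,"ry":0.265,"gripper":0.8},{"dx":-0.4407,"dy":-0.016,"dz":0.4434,"ry":0.265,"gripper":0.8},{"dx":-0.4407,"dy":-0.016,"dz":0.4434,"ry":0.265,"gripper":0.8}]' 20
python3 - <<'E'
from h import *
im,d,C,s=grab('wrist','w1');print(s['tool_pos'],s['tool_rot'],s['time'],s['qpos'])
for P in ([.5756,.035,.038],[.6195,.0665,.139],[.581,-.0187,.139],[.5264,.0572,.139]): print(proj(C,P))
np.savez('w1.npz',im=im)
E
```

```text
[ 0.13736866 -0.50636375  0.24311684] [-1.57060721e+00  1.34646880e-03 -1.30598550e+00] 0.1 [-1.45201854e+00  3.42651030e-01  1.52491761e+00 -9.22512286e-06
  1.27538367e+00 -1.46030223e-01]
[[-439.58261389 -845.8439272 ]]
[[-2692.12847891 -3935.46898388]]
[[-1327.35094786 -2253.36329154]]
[[-1517.65064997 -1863.29699309]]invalid input at $[0]: expected keys dx, dy, dz, rx, ry, rz, gripper
```

View pics/w1.png

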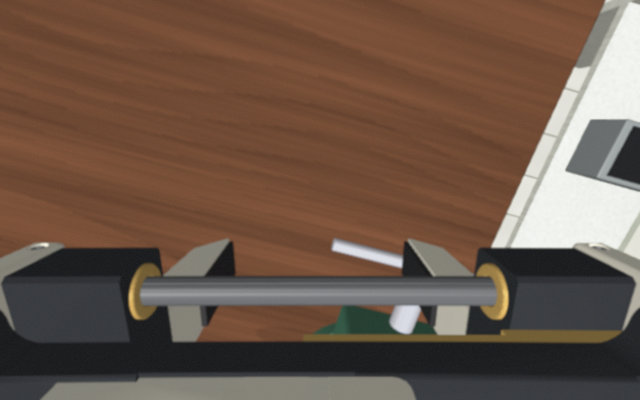

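The row format needs every key, so the call was refused and the arm has not moved. The wrist picture shows only the jaws, with pads near (200,290) and (440,290), and bare bench. I send the move again with all keys.

```bash
python3 -m creep '[{"dx":-0.02,"dy":-0.002,"dz":0.02,"rx":0,"ry":0.02,"rz":0,"gripper":0.8},{"dx":-0.055,"dy":-0.003,"dz":0.055,"rx":0,"ry":0.05,"rz":0,"gripper":0.8},{"dx":-0.095,"dy":-0.006,"dz":0.095,"rx":0,"ry":0.08,"rz":0,"gripper":0.8},{"dx":-0.135,"dy":-0.008,"dz":0.135,"rx":0,"ry":0.12,"rz":0,"gripper":0.8},{"dx":-0.175,"dy":-0.01,"dz":0.175,"rx":0,"ry":0.16,"rz":0,"gripper":0.8},{"dx":-0.215,"dy":-0.012,"dz":0.215,"rx":0,"ry":0.2,"rz":0,"gripper":0.8},{"dx":-0.255,"dy":-0.014,"dz":0.255,"rx":0,"ry":0.23,"rz":0,"gripper":0.8},{"dx":-0.295,"dy":-0.016,"dz":0.295,"rx":0,"ry":0.265,"rz":0,"gripper":0.8},{"dx":-0.335,"dy":-0.016,"dz":0.335,"rx":0,"ry":0.265,"rz":0,"gripper":0.8},{"dx":-0.375,"dy":-0.016,"dz":0.375,"rx":0,"ry":0.265,"rz":0,"gripper":0.8},{"dx":-0.41,"dy":-0.016,"dz":0.41,"rx":0,"ry":0.265,"rz":0,"gripper":0.8},{"dx":-0.433,"dy":-0.016,"dz":0.435,"rx":0,"ry":0.265,"rz":0,"gripper":0.8},{"dx":-0.4407,"dy":-0.016,"dz":0.4434,"rx":0,"ry":0.265,"rz":0,"gripper":0.8},{"dx":-0.4407,"dy":-0.016,"dz":0.4434,"rx":0,"ry":0.265,"rz":0,"gripper":0.8},{"dx":-0.4407,"dy":-0.016,"dz":0.4434,"rx":0,"ry":0.265,"rz":0,"gripper":0.8}]' 20
python3 - <<'E'
from h import *
im,d,C,s=grab('wrist','w2');print(s['tool_pos'],s['tool_rot'],s['time'],s['qpos'])
for P in ([.5756,.035,.038],[.6195,.0665,.139],[.581,-.0187,.139],[.5264,.0572,.139]): print(proj(C,P))
np.savez('w2.npz',im=im)
E
```

```text
time: 2.02
tool_pos: [0.4495, 0.0338, 0.2596]
tool_rot: [-1.571, -0.0, -1.572]
contact_force: [-1.2, -1.0, 0.1]
opening: 0.0737
[0.44953648 0.03375163 0.25964561] [-1.57128312e+00 -4.09265124e-04 -1.57204451e+00] 2.025 [-9.50504039e-02  1.92108706e-01  1.68574572e+00 -4.75225315e-04
  1.26418459e+00  1.47713775e+00]
[[317.16475925  66.10005215]]
[[272.29349601 -23.28345709]]
[[388.58829625  36.93388089]]
[[289.1418845  113.67610496]]
```

View pics/w2.png

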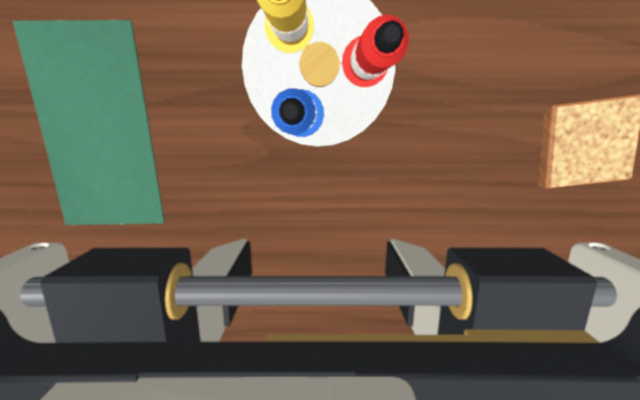

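The wrist view agrees with the top-camera estimates to about 2 mm: blue cap at (291,110), red cap (388,37), tin (320,64). Next I go over blue, descend and close.

```bash
python3 -m creep '[{"dx":-0.01,"dy":0,"dz":0.03,"rx":0,"ry":0,"rz":0,"gripper":0.8},{"dx":-0.02,"dy":0,"dz":0.06,"rx":0,"ry":0,"rz":0,"gripper":0.8},{"dx":-0.0235,"dy":0,"dz":0.077,"rx":0,"ry":0,"rz":0,"gripper":0.8},{"dx":-0.0235,"dy":0.03,"dz":0.077,"rx":0,"ry":0,"rz":0,"gripper":0.8},{"dx":-0.0235,"dy":0.07,"dz":0.077,"rx":0,"ry":0,"rz":0,"gripper":0.8},{"dx":-0.0235,"dy":0.11,"dz":0.077,"rx":0,"ry":0,"rz":0,"gripper":0.8},{"dx":-0.0235,"dy":0.14,"dz":0.077,"rx":0,"ry":0,"rz":0,"gripper":0.8},{"dx":-0.0235,"dy":0.158,"dz":0.077,"rx":0,"ry":0,"rz":0,"gripper":0.8},{"dx":-0.0235,"dy":0.1625,"dz":0.077,"rx":0,"ry":0,"rz":0,"gripper":0.8},{"dx":-0.0235,"dy":0.1625,"dz":0.077,"rx":0,"ry":0,"rz":0,"gripper":0.8}]' 20
python3 -m creep '[{"dx":0,"dy":0,"dz":0,"rx":0,"ry":0,"rz":0,"gripper":0.4},{"dx":0,"dy":0,"dz":0,"rx":0,"ry":0,"rz":0,"gripper":0.3},{"dx":0,"dy":0,"dz":0,"rx":0,"ry":0,"rz":0,"gripper":0.3},{"dx":0,"dy":0,"dz":0,"rx":0,"ry":0,"rz":0,"gripper":0.3},{"dx":0,"dy":0,"dz":0,"rx":0,"ry":0,"rz":0,"gripper":0.3},{"dx":0,"dy":0,"dz":0,"rx":0,"ry":0,"rz":0,"gripper":0.3}]' 15
python3 - <<'E'
from h import *
im,d,C,s=grab('wrist','w3');print(s['tool_pos'],s['time'],s['opening'])
E
```

```text
time: 3.32
tool_pos: [0.5272, 0.0575, 0.0976]
tool_rot: [-1.57, -0.0, -1.572]
contact_force: [-0.1, 1.1, 0.4]
opening: 0.0738
time: 4.08
tool_pos: [0.5271, 0.0582, 0.0973]
tool_rot: [-1.57, -0.0, -1.571]
contact_force: [-0.4, -0.1, 1.7]
opening: 0.0398
[0.52714643 0.05816014 0.09733001] 4.075 0.03980866359148838
```

View pics/w3.png

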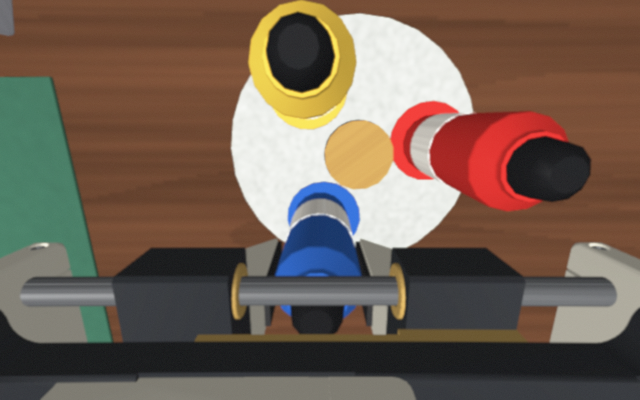

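Blue is gripped (39.8 mm opening), shown upright between the pads at (320,250). I lift it 80 mm, carry it to the mat and lower it.

```bash
python3 -m creep '[{"dx":0,"dy":-0.01,"dz":0,"rx":0,"ry":0,"rz":0,"gripper":0.3},{"dx":0,"dy":-0.03,"dz":0,"rx":0,"ry":0,"rz":0,"gripper":0.3},{"dx":0,"dy":-0.055,"dz":0,"rx":0,"ry":0,"rz":0,"gripper":0.3},{"dx":-0.005,"dy":-0.075,"dz":-0.005,"rx":0,"ry":0,"rz":0,"gripper":0.3},{"dx":-0.02,"dy":-0.08,"dz":-0.01,"rx":0,"ry":0,"rz":0,"gripper":0.3},{"dx":-0.045,"dy":-0.08,"dz":-0.02,"rx":0,"ry":0,"rz":0,"gripper":0.3},{"dx":-0.075,"dy":-0.08,"dz":-0.032,"rx":0,"ry":0,"rz":0,"gripper":0.3},{"dx":-0.105,"dy":-0.08,"dz":-0.044,"rx":0,"ry":0,"rz":0,"gripper":0.3},{"dx":-0.135,"dy":-0.08,"dz":-0.056,"rx":0,"ry":0,"rz":0,"gripper":0.3},{"dx":-0.165,"dy":-0.08,"dz":-0.068,"rx":0,"ry":0,"rz":0,"gripper":0.3},{"dx":-0.195,"dy":-0.08,"dz":-0.08,"rx":0,"ry":0,"rz":0,"gripper":0.3},{"dx":-0.22,"dy":-0.08,"dz":-0.09,"rx":0,"ry":0,"rz":0,"gripper":0.3},{"dx":-0.24,"dy":-0.08,"dz":-0.098,"rx":0,"ry":0,"rz":0,"gripper":0.3},{"dx":-0.249,"dy":-0.08,"dz":-0.102,"rx":0,"ry":0,"rz":0,"gripper":0.3},{"dx":-0.249,"dy":-0.07,"dz":-0.102,"rx":0,"ry":0,"rz":0,"gripper":0.3},{"dx":-0.249,"dy":-0.05,"dz":-0.102,"rx":0,"ry":0,"rz":0,"gripper":0.3},{"dx":-0.249,"dy":-0.03,"dz":-0.102,"rx":0,"ry":0,"rz":0,"gripper":0.3},{"dx":-0.249,"dy":-0.015,"dz":-0.102,"rx":0,"ry":0,"rz":0,"gripper":0.3},{"dx":-0.249,"dy":-0.005,"dz":-0.102,"rx":0,"ry":0,"rz":0,"gripper":0.3},{"dx":-0.249,"dy":-0.005,"dz":-0.102,"rx":0,"ry":0,"rz":0,"gripper":0.3}]' 15
python3 - <<'E'
from h import *
im,d,C,s=grab('wrist','w4');im2,d,C2,s=grab('side','s4');print(s['tool_pos'],s['time'],s['opening'])
im[:240,640-0:]=0
cv2.imwrite('pics/c4.png',np.hstack([im[100:],im2[100:,150:470]])[:,:800,::-1])
E
```

```text
time: 6.62
tool_pos: [0.4249, 0.3068, 0.1015]
tool_rot: [-1.572, -0.001, -1.571]
contact_force: [-0.2, 0.2, -1.4]
opening: 0.0396
[0.4252326  0.3070661  0.10213074] 6.675 0.03961437444917375
```

View pics/s4.png

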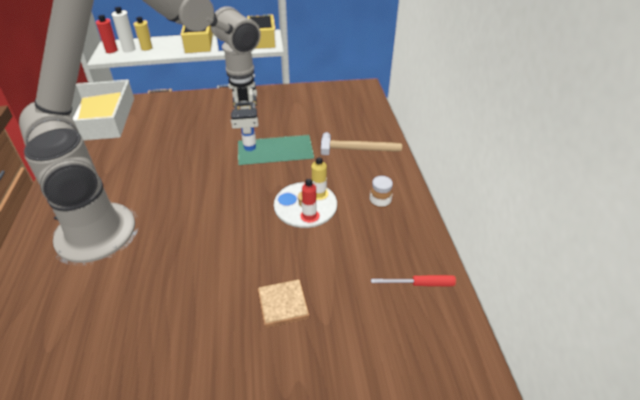

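Blue hangs upright over the mat at about (249,138) in the side picture. The force reads −1.4 N, which is the bottle's weight. I lower it and look for contact.

```bash
python3 -m creep '[{"dx":0,"dy":0.004,"dz":0,"rx":0,"ry":0,"rz":0,"gripper":0.3},{"dx":0,"dy":0.008,"dz":0,"rx":0,"ry":0,"rz":0,"gripper":0.3},{"dx":0,"dy":0.011,"dz":0,"rx":0,"ry":0,"rz":0,"gripper":0.3},{"dx":0,"dy":0.0125,"dz":0,"rx":0,"ry":0,"rz":0,"gripper":0.3},{"dx":0,"dy":0.0125,"dz":0,"rx":0,"ry":0,"rz":0,"gripper":0.3},{"dx":0,"dy":0.0125,"dz":0,"rx":0,"ry":0,"rz":0,"gripper":0.3}]' 15
```

```text
time: 7.48
tool_pos: [0.4251, 0.3072, 0.0897]
tool_rot: [-1.571, 0.0, -1.571]
contact_force: [0.3, -0.0, -1.2]
opening: 0.0398
```

```bash
python3 -m creep '[{"dx":0,"dy":0.001,"dz":0,"rx":0,"ry":0,"rz":0,"gripper":0.3},{"dx":0,"dy":0.001,"dz":0,"rx":0,"ry":0,"rz":0,"gripper":0.3},{"dx":0,"dy":0.001,"dz":0,"rx":0,"ry":0,"rz":0,"gripper":0.3}]' 15
```

```text
time: 7.85
tool_pos: [0.4255, 0.3072, 0.0892]
tool_rot: [-1.57, 0.0, -1.571]
contact_force: [0.6, -1.9, 6.2]
opening: 0.0396
```

```bash
python3 -m creep '[{"dx":0,"dy":0,"dz":0,"rx":0,"ry":0,"rz":0,"gripper":0.5},{"dx":0,"dy":0,"dz":0,"rx":0,"ry":0,"rz":0,"gripper":0.75},{"dx":0,"dy":0,"dz":0,"rx":0,"ry":0,"rz":0,"gripper":0.8},{"dx":0,"dy":0,"dz":0,"rx":0,"ry":0,"rz":0,"gripper":0.8},{"dx":0,"dy":-0.02,"dz":0,"rx":0,"ry":0,"rz":0,"gripper":0.8},{"dx":0,"dy":-0.06,"dz":0,"rx":0,"ry":0,"rz":0,"gripper":0.8},{"dx":0,"dy":-0.1,"dz":0,"rx":0,"ry":0,"rz":0,"gripper":0.8},{"dx":0.015,"dy":-0.14,"dz":0.01,"rx":0,"ry":0,"rz":0,"gripper":0.8},{"dx":0.05,"dy":-0.15,"dz":0.03,"rx":0,"ry":0,"rz":0,"gripper":0.8},{"dx":0.09,"dy":-0.15,"dz":0.05,"rx":0,"ry":0,"rz":0,"gripper":0.8},{"dx":0.13,"dy":-0.15,"dz":0.07,"rx":0,"ry":0,"rz":0,"gripper":0.8},{"dx":0.17,"dy":-0.15,"dz":0.09,"rx":0,"ry":0,"rz":0,"gripper":0.8},{"dx":0.21,"dy":-0.15,"dz":0.11,"rx":0,"ry":0,"rz":0,"gripper":0.8},{"dx":0.25,"dy":-0.15,"dz":0.13,"rx":0,"ry":0,"rz":0,"gripper":0.8},{"dx":0.29,"dy":-0.15,"dz":0.145,"rx":0,"ry":0,"rz":0,"gripper":0.8},{"dx":0.315,"dy":-0.15,"dz":0.153,"rx":0,"ry":0,"rz":0,"gripper":0.8},{"dx":0.326,"dy":-0.15,"dz":0.1555,"rx":0,"ry":0,"rz":0,"gripper":0.8},{"dx":0.326,"dy":-0.14,"dz":0.1555,"rx":0,"ry":0,"rz":0,"gripper":0.8},{"dx":0.326,"dy":-0.11,"dz":0.1555,"rx":0,"ry":0,"rz":0,"gripper":0.8},{"dx":0.326,"dy":-0.09,"dz":0.1555,"rx":0,"ry":0,"rz":0,"gripper":0.8}]' 15
python3 - <<'E'
from h import *
im,d,C,s=grab('wrist','w5');im2,d,C2,s=grab('side','s5');print(s['tool_pos'],s['time'],s['opening'])
E
```

```text
time: 10.35
tool_pos: [0.5794, -0.0172, 0.1769]
tool_rot: [-1.573, 0.001, -1.57]
contact_force: [0.2, -0.2, 0.2]
opening: 0.0736
[ 0.57823824 -0.01706485  0.1743882 ] 10.4 0.07353412971609447
```

View pics/w5.png

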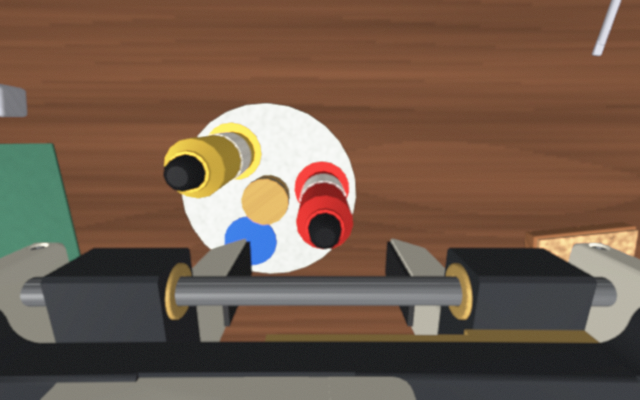

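View pics/s5.png

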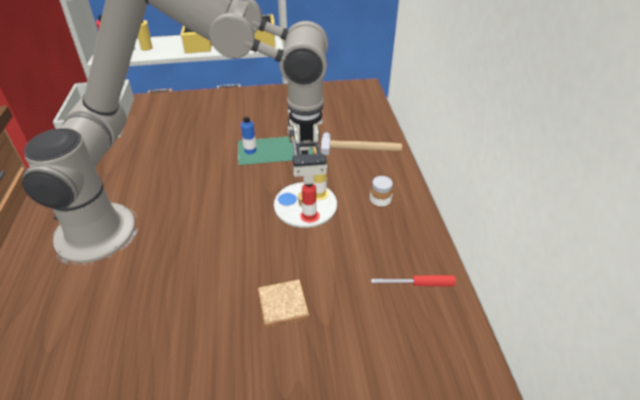

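The side picture shows blue standing upright on the mat at (248,137). The wrist picture shows the red cap at (324,230), centred between the pads. I descend and grip red.

```bash
python3 -m creep '[{"dx":0,"dy":0.015,"dz":0,"rx":0,"ry":0,"rz":0,"gripper":0.8},{"dx":0,"dy":0.04,"dz":0,"rx":0,"ry":0,"rz":0,"gripper":0.8},{"dx":0,"dy":0.065,"dz":0,"rx":0,"ry":0,"rz":0,"gripper":0.8},{"dx":0,"dy":0.08,"dz":0,"rx":0,"ry":0,"rz":0,"gripper":0.8},{"dx":0,"dy":0.08,"dz":0,"rx":0,"ry":0,"rz":0,"gripper":0.8},{"dx":0,"dy":0.08,"dz":0,"rx":0,"ry":0,"rz":0,"gripper":0.6},{"dx":0,"dy":0.08,"dz":0,"rx":0,"ry":0,"rz":0,"gripper":0.4},{"dx":0,"dy":0.08,"dz":0,"rx":0,"ry":0,"rz":0,"gripper":0.3},{"dx":0,"dy":0.08,"dz":0,"rx":0,"ry":0,"rz":0,"gripper":0.3},{"dx":0,"dy":0.08,"dz":0,"rx":0,"ry":0,"rz":0,"gripper":0.3},{"dx":0,"dy":0.08,"dz":0,"rx":0,"ry":0,"rz":0,"gripper":0.3},{"dx":0,"dy":0.08,"dz":0,"rx":0,"ry":0,"rz":0,"gripper":0.3}]' 15
python3 - <<'E'
from h import *
im,d,C,s=grab('wrist','w6');print(s['tool_pos'],s['time'],s['opening'])
E
```

```text
time: 11.95
tool_pos: [0.5808, -0.019, 0.099]
tool_rot: [-1.57, -0.0, -1.571]
contact_force: [-0.1, -0.2, 4.2]
opening: 0.0399
[ 0.58077119 -0.01895499  0.09900732] 11.95 0.039939380295497116
```

View pics/w6.png

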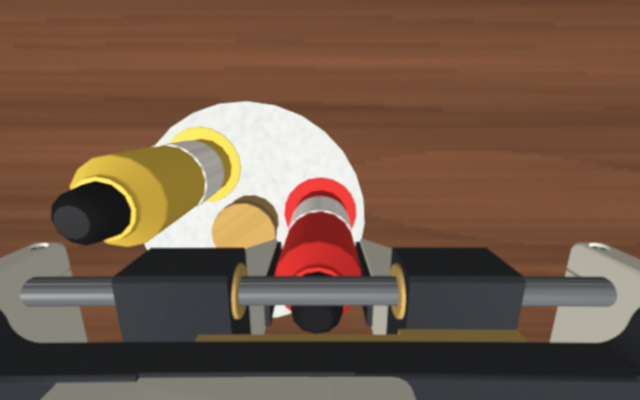

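Red is gripped at 39.9 mm. I carry it to the middle slot of the mat.

```bash
python3 -m creep '[{"dx":0,"dy":-0.01,"dz":0,"rx":0,"ry":0,"rz":0,"gripper":0.3},{"dx":0,"dy":-0.03,"dz":0,"rx":0,"ry":0,"rz":0,"gripper":0.3},{"dx":0,"dy":-0.055,"dz":-0.005,"rx":0,"ry":0,"rz":0,"gripper":0.3},{"dx":-0.005,"dy":-0.075,"dz":-0.015,"rx":0,"ry":0,"rz":0,"gripper":0.3},{"dx":-0.02,"dy":-0.08,"dz":-0.03,"rx":0,"ry":0,"rz":0,"gripper":0.3},{"dx":-0.045,"dy":-0.08,"dz":-0.045,"rx":0,"ry":0,"rz":0,"gripper":0.3},{"dx":-0.08,"dy":-0.08,"dz":-0.06,"rx":0,"ry":0,"rz":0,"gripper":0.3},{"dx":-0.115,"dy":-0.08,"dz":-0.07,"rx":0,"ry":0,"rz":0,"gripper":0.3},{"dx":-0.15,"dy":-0.08,"dz":-0.076,"rx":0,"ry":0,"rz":0,"gripper":0.3},{"dx":-0.185,"dy":-0.08,"dz":-0.076,"rx":0,"ry":0,"rz":0,"gripper":0.3},{"dx":-0.22,"dy":-0.08,"dz":-0.076,"rx":0,"ry":0,"rz":0,"gripper":0.3},{"dx":-0.255,"dy":-0.08,"dz":-0.076,"rx":0,"ry":0,"rz":0,"gripper":0.3},{"dx":-0.285,"dy":-0.08,"dz":-0.076,"rx":0,"ry":0,"rz":0,"gripper":0.3},{"dx":-0.31,"dy":-0.08,"dz":-0.076,"rx":0,"ry":0,"rz":0,"gripper":0.3},{"dx":-0.323,"dy":-0.08,"dz":-0.076,"rx":0,"ry":0,"rz":0,"gripper":0.3},{"dx":-0.326,"dy":-0.07,"dz":-0.076,"rx":0,"ry":0,"rz":0,"gripper":0.3},{"dx":-0.326,"dy":-0.05,"dz":-0.076,"rx":0,"ry":0,"rz":0,"gripper":0.3},{"dx":-0.326,"dy":-0.03,"dz":-0.076,"rx":0,"ry":0,"rz":0,"gripper":0.3},{"dx":-0.326,"dy":-0.015,"dz":-0.076,"rx":0,"ry":0,"rz":0,"gripper":0.3},{"dx":-0.326,"dy":-0.005,"dz":-0.076,"rx":0,"ry":0,"rz":0,"gripper":0.3}]' 15
python3 -m creep '[{"dx":0,"dy":0.004,"dz":0,"rx":0,"ry":0,"rz":0,"gripper":0.3},{"dx":0,"dy":0.008,"dz":0,"rx":0,"ry":0,"rz":0,"gripper":0.3},{"dx":0,"dy":0.011,"dz":0,"rx":0,"ry":0,"rz":0,"gripper":0.3},{"dx":0,"dy":0.0125,"dz":0,"rx":0,"ry":0,"rz":0,"gripper":0.3},{"dx":0,"dy":0.0125,"dz":0,"rx":0,"ry":0,"rz":0,"gripper":0.3},{"dx":0,"dy":0.0125,"dz":0,"rx":0,"ry":0,"rz":0,"gripper":0.3}]' 15
```

```text
time: 14.5
tool_pos: [0.5043, 0.3065, 0.1025]
tool_rot: [-1.572, -0.001, -1.572]
contact_force: [-0.6, -0.1, -2.2]
opening: 0.0403
time: 15.25
tool_pos: [0.5047, 0.3072, 0.0914]
tool_rot: [-1.57, 0.0, -1.571]
contact_force: [0.2, 0.9, -1.8]
opening: 0.0398
```

```bash
python3 -m creep '[{"dx":0,"dy":0.001,"dz":0,"rx":0,"ry":0,"rz":0,"gripper":0.3},{"dx":0,"dy":0.001,"dz":0,"rx":0,"ry":0,"rz":0,"gripper":0.3},{"dx":0,"dy":0.001,"dz":0,"rx":0,"ry":0,"rz":0,"gripper":0.3}]' 15
```

```text
time: 15.62
tool_pos: [0.5051, 0.3072, 0.091]
tool_rot: [-1.569, 0.0, -1.571]
contact_force: [-0.4, -1.7, 6.1]
opening: 0.0395
```

```bash
python3 -m creep '[{"dx":0,"dy":0,"dz":0,"rx":0,"ry":0,"rz":0,"gripper":0.5},{"dx":0,"dy":0,"dz":0,"rx":0,"ry":0,"rz":0,"gripper":0.75},{"dx":0,"dy":0,"dz":0,"rx":0,"ry":0,"rz":0,"gripper":0.8},{"dx":0,"dy":0,"dz":0,"rx":0,"ry":0,"rz":0,"gripper":0.8},{"dx":0,"dy":-0.02,"dz":0,"rx":0,"ry":0,"rz":0,"gripper":0.8},{"dx":0,"dy":-0.06,"dz":0,"rx":0,"ry":0,"rz":0,"gripper":0.8},{"dx":0,"dy":-0.1,"dz":0,"rx":0,"ry":0,"rz":0,"gripper":0.8},{"dx":0.015,"dy":-0.13,"dz":0.01,"rx":0,"ry":0,"rz":0,"gripper":0.8},{"dx":0.05,"dy":-0.14,"dz":0.03,"rx":0,"ry":0,"rz":0,"gripper":0.8},{"dx":0.09,"dy":-0.14,"dz":0.05,"rx":0,"ry":0,"rz":0,"gripper":0.8},{"dx":0.13,"dy":-0.14,"dz":0.07,"rx":0,"ry":0,"rz":0,"gripper":0.8},{"dx":0.17,"dy":-0.14,"dz":0.09,"rx":0,"ry":0,"rz":0,"gripper":0.8},{"dx":0.21,"dy":-0.14,"dz":0.105,"rx":0,"ry":0,"rz":0,"gripper":0.8},{"dx":0.235,"dy":-0.14,"dz":0.112,"rx":0,"ry":0,"rz":0,"gripper":0.8},{"dx":0.2405,"dy":-0.135,"dz":0.1145,"rx":0,"ry":0,"rz":0,"gripper":0.8},{"dx":0.2405,"dy":-0.12,"dz":0.1145,"rx":0,"ry":0,"rz":0,"gripper":0.8},{"dx":0.2405,"dy":-0.1,"dz":0.1145,"rx":0,"ry":0,"rz":0,"gripper":0.8},{"dx":0.2405,"dy":-0.09,"dz":0.1145,"rx":0,"ry":0,"rz":0,"gripper":0.8}]' 15
python3 - <<'E'
from h import *
im,d,C,s=grab('wrist','w7');im2,d,C2,s=grab('side','s7');print(s['tool_pos'],s['time'],s['opening'])
cv2.imwrite('pics/c7.png',np.vstack([im[60:320],im2[60:320]])[:,:,::-1])
E
```

```text
time: 17.88
tool_pos: [0.6178, 0.0681, 0.1781]
tool_rot: [-1.574, 0.0, -1.569]
contact_force: [-0.1, 0.2, 0.2]
opening: 0.0737
[0.61759423 0.06790486 0.17729134] 17.925 0.07343208402168751
```

View pics/c7.png

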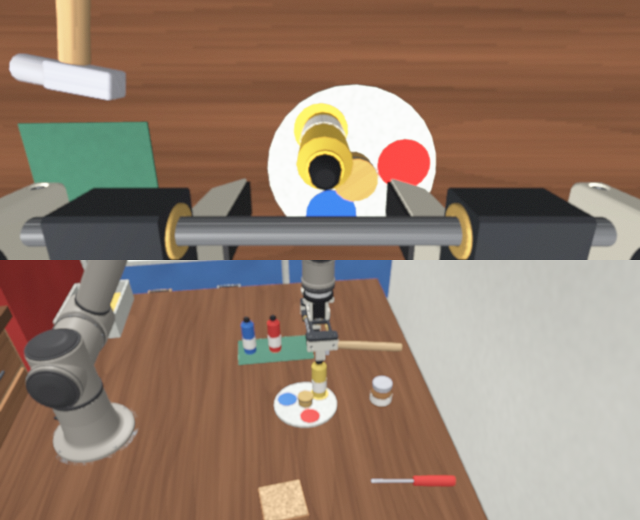

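Blue and red stand upright on the mat, at (248,335) and (274,335) in the lower half. The yellow cap at (325,172) is centred between the jaws. I grip yellow.

```bash
python3 -m creep '[{"dx":0,"dy":0.015,"dz":0,"rx":0,"ry":0,"rz":0,"gripper":0.8},{"dx":0,"dy":0.04,"dz":0,"rx":0,"ry":0,"rz":0,"gripper":0.8},{"dx":0,"dy":0.065,"dz":0,"rx":0,"ry":0,"rz":0,"gripper":0.8},{"dx":0,"dy":0.081,"dz":0,"rx":0,"ry":0,"rz":0,"gripper":0.8},{"dx":0,"dy":0.082,"dz":0,"rx":0,"ry":0,"rz":0,"gripper":0.8},{"dx":0,"dy":0.082,"dz":0,"rx":0,"ry":0,"rz":0,"gripper":0.6},{"dx":0,"dy":0.082,"dz":0,"rx":0,"ry":0,"rz":0,"gripper":0.4},{"dx":0,"dy":0.082,"dz":0,"rx":0,"ry":0,"rz":0,"gripper":0.3},{"dx":0,"dy":0.082,"dz":0,"rx":0,"ry":0,"rz":0,"gripper":0.3},{"dx":0,"dy":0.082,"dz":0,"rx":0,"ry":0,"rz":0,"gripper":0.3},{"dx":0,"dy":0.082,"dz":0,"rx":0,"ry":0,"rz":0,"gripper":0.3},{"dx":0,"dy":0.082,"dz":0,"rx":0,"ry":0,"rz":0,"gripper":0.3}]' 15
```

```text
time: 19.48
tool_pos: [0.6193, 0.0666, 0.0986]
tool_rot: [-1.57, -0.0, -1.571]
contact_force: [0.0, -1.6, 3.2]
opening: 0.0397
```

```bash
python3 -m creep '[{"dx":0,"dy":-0.01,"dz":0,"rx":0,"ry":0,"rz":0,"gripper":0.3},{"dx":0,"dy":-0.03,"dz":0,"rx":0,"ry":0,"rz":0,"gripper":0.3},{"dx":0,"dy":-0.055,"dz":0,"rx":0,"ry":0,"rz":0,"gripper":0.3},{"dx":-0.005,"dy":-0.075,"dz":-0.005,"rx":0,"ry":0,"rz":0,"gripper":0.3},{"dx":-0.02,"dy":-0.08,"dz":-0.01,"rx":0,"ry":0,"rz":0,"gripper":0.3},{"dx":-0.045,"dy":-0.08,"dz":-0.015,"rx":0,"ry":0,"rz":0,"gripper":0.3},{"dx":-0.075,"dy":-0.08,"dz":-0.02,"rx":0,"ry":0,"rz":0,"gripper":0.3},{"dx":-0.105,"dy":-0.08,"dz":-0.025,"rx":0,"ry":0,"rz":0,"gripper":0.3},{"dx":-0.135,"dy":-0.08,"dz":-0.03,"rx":0,"ry":0,"rz":0,"gripper":0.3},{"dx":-0.165,"dy":-0.08,"dz":-0.034,"rx":0,"ry":0,"rz":0,"gripper":0.3},{"dx":-0.195,"dy":-0.08,"dz":-0.034,"rx":0,"ry":0,"rz":0,"gripper":0.3},{"dx":-0.22,"dy":-0.08,"dz":-0.034,"rx":0,"ry":0,"rz":0,"gripper":0.3},{"dx":-0.235,"dy":-0.08,"dz":-0.034,"rx":0,"ry":0,"rz":0,"gripper":0.3},{"dx":-0.2405,"dy":-0.078,"dz":-0.034,"rx":0,"ry":0,"rz":0,"gripper":0.3},{"dx":-0.2405,"dy":-0.065,"dz":-0.034,"rx":0,"ry":0,"rz":0,"gripper":0.3},{"dx":-0.2405,"dy":-0.045,"dz":-0.034,"rx":0,"ry":0,"rz":0,"gripper":0.3},{"dx":-0.2405,"dy":-0.025,"dz":-0.034,"rx":0,"ry":0,"rz":0,"gripper":0.3},{"dx":-0.2405,"dy":-0.01,"dz":-0.034,"rx":0,"ry":0,"rz":0,"gripper":0.3},{"dx":-0.2405,"dy":-0.005,"dz":-0.034,"rx":0,"ry":0,"rz":0,"gripper":0.3}]' 15
python3 -m creep '[{"dx":0,"dy":0.004,"dz":0,"rx":0,"ry":0,"rz":0,"gripper":0.3},{"dx":0,"dy":0.008,"dz":0,"rx":0,"ry":0,"rz":0,"gripper":0.3},{"dx":0,"dy":0.011,"dz":0,"rx":0,"ry":0,"rz":0,"gripper":0.3},{"dx":0,"dy":0.0125,"dz":0,"rx":0,"ry":0,"rz":0,"gripper":0.3},{"dx":0,"dy":0.0125,"dz":0,"rx":0,"ry":0,"rz":0,"gripper":0.3},{"dx":0,"dy":0.0135,"dz":0,"rx":0,"ry":0,"rz":0,"gripper":0.3},{"dx":0,"dy":0.0135,"dz":0,"rx":0,"ry":0,"rz":0,"gripper":0.3}]' 15
```

```text
time: 21.85
tool_pos: [0.5847, 0.3062, 0.1017]
tool_rot: [-1.573, -0.001, -1.572]
contact_force: [-0.1, 0.6, -0.8]
opening: 0.0399
time: 22.72
tool_pos: [0.5856, 0.3072, 0.0906]
tool_rot: [-1.569, 0.0, -1.571]
contact_force: [-1.4, -1.2, 3.8]
opening: 0.0399
```

```bash
python3 -m creep '[{"dx":0,"dy":0,"dz":0,"rx":0,"ry":0,"rz":0,"gripper":0.5},{"dx":0,"dy":0,"dz":0,"rx":0,"ry":0,"rz":0,"gripper":0.75},{"dx":0,"dy":0,"dz":0,"rx":0,"ry":0,"rz":0,"gripper":0.8},{"dx":0,"dy":0,"dz":0,"rx":0,"ry":0,"rz":0,"gripper":0.8},{"dx":0,"dy":-0.02,"dz":0,"rx":0,"ry":0,"rz":0,"gripper":0.8},{"dx":0,"dy":-0.06,"dz":0,"rx":0,"ry":0,"rz":0,"gripper":0.8},{"dx":0,"dy":-0.1,"dz":0,"rx":0,"ry":0,"rz":0,"gripper":0.8},{"dx":0.015,"dy":-0.12,"dz":0,"rx":0,"ry":0,"rz":0,"gripper":0.8},{"dx":0.05,"dy":-0.13,"dz":0,"rx":0,"ry":0,"rz":0,"gripper":0.8},{"dx":0.09,"dy":-0.13,"dz":0,"rx":0,"ry":0,"rz":0,"gripper":0.8},{"dx":0.13,"dy":-0.13,"dz":-0.005,"rx":0,"ry":0,"rz":0,"gripper":0.8},{"dx":0.17,"dy":-0.13,"dz":-0.01,"rx":0,"ry":0,"rz":0,"gripper":0.8},{"dx":0.21,"dy":-0.12,"dz":-0.01,"rx":0,"ry":0,"rz":0,"gripper":0.8},{"dx":0.245,"dy":-0.11,"dz":-0.01,"rx":0,"ry":0,"rz":0,"gripper":0.8},{"dx":0.265,"dy":-0.1,"dz":-0.01,"rx":0,"ry":0,"rz":0,"gripper":0.8},{"dx":0.2725,"dy":-0.09,"dz":-0.01,"rx":0,"ry":0,"rz":0,"gripper":0.8},{"dx":0.2725,"dy":-0.085,"dz":-0.01,"rx":0,"ry":0,"rz":0,"gripper":0.8},{"dx":0.2725,"dy":-0.085,"dz":-0.01,"rx":0,"ry":0,"rz":0,"gripper":0.8},{"dx":0.2725,"dy":-0.085,"dz":-0.01,"rx":0,"ry":0,"rz":0,"gripper":0.8}]' 15
python3 - <<'E'
from h import *
im,d,C,s=grab('wrist','w8');print(s['tool_pos'],s['time'],s['opening'])
im2,d,C2,s=grab('side','s8')
cv2.imwrite('pics/c8.png',np.vstack([im[60:320],im2[60:320]])[:,:,::-1])
hsv=cv2.cvtColor(im,cv2.COLOR_RGB2HSV);H,S,V=[hsv[...,i].astype(int) for i in range(3)]
m=(H>14)&(H<24)&(S>90)&(V>170);m[240:]=0;m[:,:240]=0;m[:,400:]=0
for c in big(m)[:2]: print(cv2.contourArea(c),cv2.boundingRect(c),circ(plane(C,cv2.convexHull(c),.038)))
E
```

```text
time: 25.1
tool_pos: [0.5752, 0.0356, 0.175]
tool_rot: [-1.57, -0.0, -1.57]
contact_force: [0.0, -0.1, 0.4]
opening: 0.0735
[0.57524093 0.03556406 0.1749985 ] 25.1 0.07345326875721866
1599.5 (299, 175, 46, 46) (array([0.57848135, 0.03309215]), np.float64(0.02130991767282105))
```

View pics/c8.png

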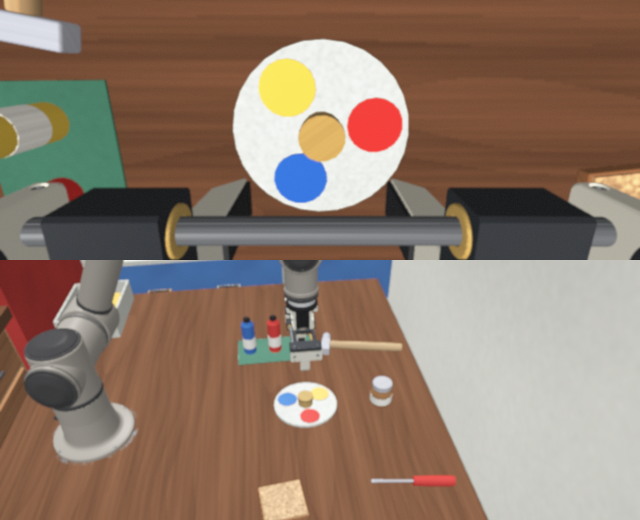

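The stand is clear except for the tin at (322,198) in the full frame, and all the rests are visible. I descend on the tin, close on it, and measure the rests from this picture.

```bash
python3 -m creep '[{"dx":0.001,"dy":0.03,"dz":0.001,"rx":0,"ry":0,"rz":0,"gripper":0.8},{"dx":0.001,"dy":0.07,"dz":0.001,"rx":0,"ry":0,"rz":0,"gripper":0.8},{"dx":0.001,"dy":0.105,"dz":0.001,"rx":0,"ry":0,"rz":0,"gripper":0.8},{"dx":0.001,"dy":0.13,"dz":0.001,"rx":0,"ry":0,"rz":0,"gripper":0.8},{"dx":0.001,"dy":0.14,"dz":0.001,"rx":0,"ry":0,"rz":0,"gripper":0.8},{"dx":0.001,"dy":0.142,"dz":0.001,"rx":0,"ry":0,"rz":0,"gripper":0.8},{"dx":0.001,"dy":0.142,"dz":0.001,"rx":0,"ry":0,"rz":0,"gripper":0.8},{"dx":0.001,"dy":0.142,"dz":0.001,"rx":0,"ry":0,"rz":0,"gripper":0.6},{"dx":0.001,"dy":0.142,"dz":0.001,"rx":0,"ry":0,"rz":0,"gripper":0.45},{"dx":0.001,"dy":0.142,"dz":0.001,"rx":0,"ry":0,"rz":0,"gripper":0.35},{"dx":0.001,"dy":0.142,"dz":0.001,"rx":0,"ry":0,"rz":0,"gripper":0.35},{"dx":0.001,"dy":0.142,"dz":0.001,"rx":0,"ry":0,"rz":0,"gripper":0.35},{"dx":0.001,"dy":0.142,"dz":0.001,"rx":0,"ry":0,"rz":0,"gripper":0.35},{"dx":0.001,"dy":0.142,"dz":0.001,"rx":0,"ry":0,"rz":0,"gripper":0.35}]' 15
python3 - <<'E'
from h import *
im=cv2.imread('pics/w8.png')[:,:,::-1].copy()
s=dict(tool_pos=np.array([.57524,.03556,.175]),tool_rot=np.array([-1.57,0,-1.57]));C=cam('wrist',s)
hsv=cv2.cvtColor(im,cv2.COLOR_RGB2HSV);H,S,V=[hsv[...,i].astype(int) for i in range(3)]
for n,m in dict(b=(H>100)&(H<130),r=(H>168)|(H<7),y=(H>22)&(H<34)).items():
    m=m&(S>150)&(V>100);m[:85]=0;m[270:]=0;m[:,:240]=0;m[:,410:]=0
    c=big(m)[0];print(n,circ(plane(C,cv2.convexHull(c),.011)))
m=(S<60)&(V>170);m[:90]=0;m[275:]=0;m[:,:225]=0;m[:,415:]=0
c=cv2.convexHull(big(m)[0]);print('stand',circ(plane(C,c,.008)))
E
```

```text
time: 26.95
tool_pos: [0.5762, 0.0336, 0.0329]
tool_rot: [-1.57, -0.0, -1.571]
contact_force: [-1.2, -1.5, 3.1]
opening: 0.0436
b (array([0.52866956, 0.05487798]), np.float64(0.02615626284858592))
r (array([ 0.58493044, -0.01960665]), np.float64(0.02636437752089838))
y (array([0.62128136, 0.0662027 ]), np.float64(0.025923298728168995))
stand (array([0.57792332, 0.03385549]), np.float64(0.08796248071826133))
```

The tin is gripped at 43.6 mm. I carry it to the block.

```bash
python3 -m creep '[{"dx":0,"dy":-0.01,"dz":0,"rx":0,"ry":0,"rz":0,"gripper":0.35},{"dx":0,"dy":-0.03,"dz":0,"rx":0,"ry":0,"rz":0,"gripper":0.35},{"dx":0,"dy":-0.055,"dz":0,"rx":0,"ry":0,"rz":0,"gripper":0.35},{"dx":0.01,"dy":-0.075,"dz":-0.003,"rx":0,"ry":0,"rz":0,"gripper":0.35},{"dx":0.03,"dy":-0.08,"dz":-0.008,"rx":0,"ry":0,"rz":0,"gripper":0.35},{"dx":0.06,"dy":-0.08,"dz":-0.016,"rx":0,"ry":0,"rz":0,"gripper":0.35},{"dx":0.095,"dy":-0.08,"dz":-0.025,"rx":0,"ry":0,"rz":0,"gripper":0.35},{"dx":0.13,"dy":-0.08,"dz":-0.035,"rx":0,"ry":0,"rz":0,"gripper":0.35},{"dx":0.165,"dy":-0.08,"dz":-0.045,"rx":0,"ry":0,"rz":0,"gripper":0.35},{"dx":0.2,"dy":-0.08,"dz":-0.054,"rx":0,"ry":0,"rz":0,"gripper":0.35},{"dx":0.235,"dy":-0.08,"dz":-0.063,"rx":0,"ry":0,"rz":0,"gripper":0.35},{"dx":0.27,"dy":-0.08,"dz":-0.072,"rx":0,"ry":0,"rz":0,"gripper":0.35},{"dx":0.3,"dy":-0.08,"dz":-0.08,"rx":0,"ry":0,"rz":0,"gripper":0.35},{"dx":0.318,"dy":-0.08,"dz":-0.085,"rx":0,"ry":0,"rz":0,"gripper":0.35},{"dx":0.3235,"dy":-0.075,"dz":-0.086,"rx":0,"ry":0,"rz":0,"gripper":0.35},{"dx":0.3235,"dy":-0.06,"dz":-0.086,"rx":0,"ry":0,"rz":0,"gripper":0.35},{"dx":0.3235,"dy":-0.045,"dz":-0.086,"rx":0,"ry":0,"rz":0,"gripper":0.35},{"dx":0.3235,"dy":-0.03,"dz":-0.086,"rx":0,"ry":0,"rz":0,"gripper":0.35},{"dx":0.3235,"dy":-0.02,"dz":-0.086,"rx":0,"ry":0,"rz":0,"gripper":0.35},{"dx":0.3235,"dy":-0.018,"dz":-0.086,"rx":0,"ry":0,"rz":0,"gripper":0.35}]' 15
python3 - <<'E'
from h import *
im,d,C,s=grab('wrist','w9');print(s['tool_pos'],s['time'],s['opening'])
im2,d,C2,s=grab('top','t9')
cv2.imwrite('pics/c9.png',np.vstack([im[60:320],im2[130:390]])[:,:,::-1])
E
```

```text
time: 29.45
tool_pos: [0.4897, -0.2894, 0.0497]
tool_rot: [-1.572, 0.001, -1.571]
contact_force: [-0.2, -0.2, -1.5]
opening: 0.0438
[ 0.4897171  -0.28935317  0.04972124] 29.45 0.04376192567685732
```

View pics/c9.png

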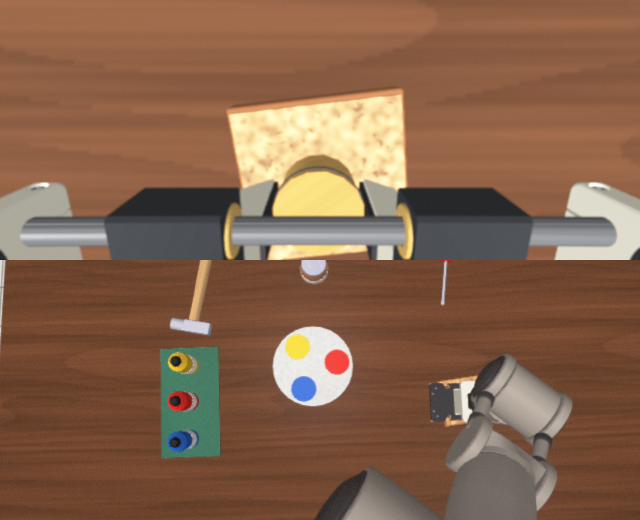

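The tin is over the block, and all three bottles stand on the mat. I check the block centre from its far corners at (229,170) and (403,150) in the wrist picture.

```bash
python3 - <<'E'
from h import *
s=dict(tool_pos=np.array([.4897,-.2894,.0497]),tool_rot=np.array([-1.572,.001,-1.571]));C=cam('wrist',s)
P=plane(C,[[229,172],[403,153]],.02);a,b=P;e=(b-a)/np.linalg.norm(b-a);n=np.array([e[1],-e[0]]);n*=-np.sign(n[0]);print(P,np.linalg.norm(b-a),(a+b)/2+n*.05)
E
```

```text
[[ 0.53507499 -0.24013178]
 [ 0.54529553 -0.33459455]] 0.09501407071521932 [ 0.49047538 -0.2927416 ]
```

```bash
python3 -m creep '[{"dx":0.001,"dy":0.002,"dz":0,"rx":0,"ry":0,"rz":0,"gripper":0.35},{"dx":0.001,"dy":0.004,"dz":0,"rx":0,"ry":0,"rz":0,"gripper":0.35},{"dx":0.001,"dy":0.0055,"dz":0,"rx":0,"ry":0,"rz":0,"gripper":0.35},{"dx":0.001,"dy":0.0055,"dz":0,"rx":0,"ry":0,"rz":0,"gripper":0.35},{"dx":0.001,"dy":0.0055,"dz":0,"rx":0,"ry":0,"rz":0,"gripper":0.35}]' 15
```

```text
time: 30.18
tool_pos: [0.49, -0.2909, 0.0453]
tool_rot: [-1.571, -0.0, -1.571]
contact_force: [0.3, -0.2, -1.0]
opening: 0.0435
```

```bash
python3 -m creep '[{"dx":0,"dy":0.001,"dz":0,"rx":0,"ry":0,"rz":0,"gripper":0.35},{"dx":0,"dy":0.001,"dz":0,"rx":0,"ry":0,"rz":0,"gripper":0.35},{"dx":0,"dy":0.001,"dz":0,"rx":0,"ry":0,"rz":0,"gripper":0.35}]' 15
```

```text
time: 30.55
tool_pos: [0.4901, -0.2909, 0.0449]
tool_rot: [-1.57, -0.0, -1.571]
contact_force: [-2.8, 0.5, 5.8]
opening: 0.0436
```

```bash
python3 -m creep '[{"dx":0,"dy":0,"dz":0,"rx":0,"ry":0,"rz":0,"gripper":0.55},{"dx":0,"dy":0,"dz":0,"rx":0,"ry":0,"rz":0,"gripper":0.75},{"dx":0,"dy":0,"dz":0,"rx":0,"ry":0,"rz":0,"gripper":0.8},{"dx":0,"dy":0,"dz":0,"rx":0,"ry":0,"rz":0,"gripper":0.8},{"dx":0,"dy":0,"dz":0,"rx":0,"ry":0,"rz":0,"gripper":0.8},{"dx":0,"dy":-0.02,"dz":0,"rx":0,"ry":0,"rz":0,"gripper":0.8},{"dx":0,"dy":-0.06,"dz":0,"rx":0,"ry":0,"rz":0,"gripper":0.8},{"dx":0,"dy":-0.1,"dz":0,"rx":0,"ry":0,"rz":0,"gripper":0.8},{"dx":0,"dy":-0.14,"dz":0,"rx":0,"ry":0,"rz":0,"gripper":0.8},{"dx":0,"dy":-0.175,"dz":0,"rx":0,"ry":0,"rz":0,"gripper":0.8},{"dx":-0.02,"dy":-0.185,"dz":0,"rx":0,"ry":0,"rz":0,"gripper":0.8},{"dx":-0.06,"dy":-0.185,"dz":0.005,"rx":0,"ry":0,"rz":0,"gripper":0.8},{"dx":-0.11,"dy":-0.185,"dz":0.01,"rx":0,"ry":0,"rz":0,"gripper":0.8},{"dx":-0.16,"dy":-0.185,"dz":0.015,"rx":0,"ry":0,"rz":0,"gripper":0.8},{"dx":-0.21,"dy":-0.185,"dz":0.02,"rx":0,"ry":0,"rz":0,"gripper":0.8},{"dx":-0.25,"dy":-0.185,"dz":0.025,"rx":0,"ry":0,"rz":0,"gripper":0.8},{"dx":-0.27,"dy":-0.185,"dz":0.03,"rx":0,"ry":0,"rz":0,"gripper":0.8},{"dx":-0.27,"dy":-0.185,"dz":0.03,"rx":0,"ry":0,"rz":0,"gripper":0.8},{"dx":-0.27,"dy":-0.185,"dz":0.03,"rx":0,"ry":0,"rz":0,"gripper":0.8}]' 15
python3 - <<'E'
from h import *
im2,d,C,s=grab('top','t10');print(s['tool_pos'],s['time'],s['opening'])
hsv=cv2.cvtColor(im2,cv2.COLOR_RGB2HSV);H,S,V=[hsv[...,i].astype(int) for i in range(3)]
roi=np.zeros(H.shape,bool);roi[230:310,425:505]=1
m=roi&(V>150)&(S>60)
c=big(m)[0];b=cv2.boxPoints(cv2.minAreaRect(c));print('block',plane(C,b,.02).mean(0))
cv2.imwrite('pics/c10.png',cv2.resize(im2[220:320,410:520],None,fx=5,fy=5)[:,:,::-1])
E
```

```text
time: 32.92
tool_pos: [0.5194, -0.0207, 0.2285]
tool_rot: [-1.572, -0.0, -1.571]
contact_force: [-0.5, 0.3, 0.1]
opening: 0.0731
[ 0.5193582  -0.02074643  0.22847431] 32.925 0.07311447877793628
block [ 0.48995512 -0.28990512]
```

View pics/c10.png

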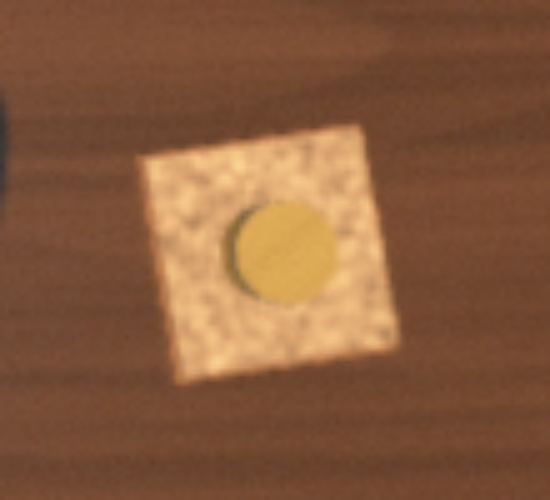

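View pics/t10.png

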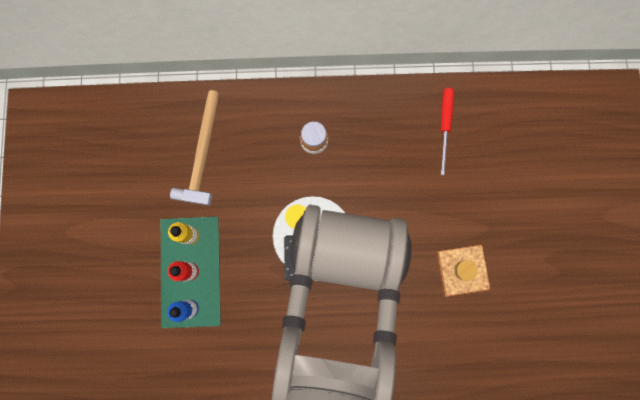

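The tin sits flat on the block at (467,270). After allowing for parallax it is within about 2 mm of the middle, and the bottles are undisturbed. Now I fetch yellow.

```bash
python3 -m creep '[{"dx":-0.02,"dy":0,"dz":0.005,"rx":0,"ry":0,"rz":0,"gripper":0.8},{"dx":-0.06,"dy":0,"dz":0.012,"rx":0,"ry":0,"rz":0,"gripper":0.8},{"dx":-0.1,"dy":0,"dz":0.02,"rx":0,"ry":0,"rz":0,"gripper":0.8},{"dx":-0.14,"dy":0,"dz":0.028,"rx":0,"ry":0,"rz":0,"gripper":0.8},{"dx":-0.18,"dy":0,"dz":0.036,"rx":0,"ry":0,"rz":0,"gripper":0.8},{"dx":-0.22,"dy":0,"dz":0.044,"rx":0,"ry":0,"rz":0,"gripper":0.8},{"dx":-0.26,"dy":0,"dz":0.052,"rx":0,"ry":0,"rz":0,"gripper":0.8},{"dx":-0.295,"dy":0,"dz":0.06,"rx":0,"ry":0,"rz":0,"gripper":0.8},{"dx":-0.318,"dy":0,"dz":0.065,"rx":0,"ry":0,"rz":0,"gripper":0.8},{"dx":-0.328,"dy":0.015,"dz":0.066,"rx":0,"ry":0,"rz":0,"gripper":0.8},{"dx":-0.328,"dy":0.035,"dz":0.066,"rx":0,"ry":0,"rz":0,"gripper":0.8},{"dx":-0.328,"dy":0.045,"dz":0.066,"rx":0,"ry":0,"rz":0,"gripper":0.8},{"dx":-0.328,"dy":0.045,"dz":0.066,"rx":0,"ry":0,"rz":0,"gripper":0.8}]' 15
python3 - <<'E'
from h import *
im,d,C,s=grab('wrist','w11');print(s['tool_pos'],s['time'],s['opening'])
E
```

```text
time: 34.6
tool_pos: [0.5857, 0.306, 0.1829]
tool_rot: [-1.573, -0.001, -1.572]
contact_force: [0.8, 0.9, -0.0]
opening: 0.0736
[0.58574717 0.30604526 0.18293208] 34.6 0.07359788353943494
```

View pics/w11.png

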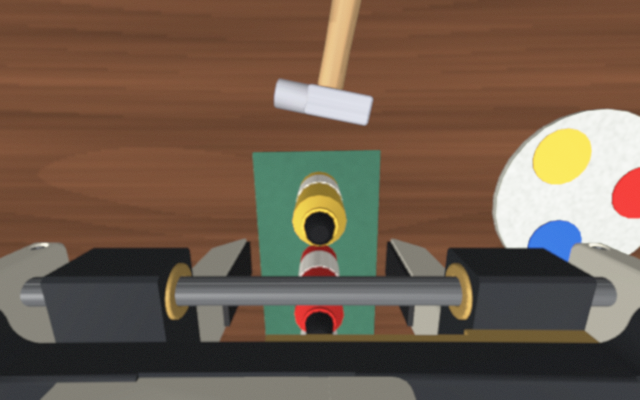

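The yellow cap at (319,228) is centred between the pads. I descend and grip.

```bash
python3 -m creep '[{"dx":0,"dy":0.015,"dz":0,"rx":0,"ry":0,"rz":0,"gripper":0.8},{"dx":0,"dy":0.04,"dz":0,"rx":0,"ry":0,"rz":0,"gripper":0.8},{"dx":0,"dy":0.07,"dz":0,"rx":0,"ry":0,"rz":0,"gripper":0.8},{"dx":0,"dy":0.088,"dz":0,"rx":0,"ry":0,"rz":0,"gripper":0.8},{"dx":0,"dy":0.092,"dz":0,"rx":0,"ry":0,"rz":0,"gripper":0.8},{"dx":0,"dy":0.092,"dz":0,"rx":0,"ry":0,"rz":0,"gripper":0.6},{"dx":0,"dy":0.092,"dz":0,"rx":0,"ry":0,"rz":0,"gripper":0.4},{"dx":0,"dy":0.092,"dz":0,"rx":0,"ry":0,"rz":0,"gripper":0.3},{"dx":0,"dy":0.092,"dz":0,"rx":0,"ry":0,"rz":0,"gripper":0.3},{"dx":0,"dy":0.092,"dz":0,"rx":0,"ry":0,"rz":0,"gripper":0.3},{"dx":0,"dy":0.092,"dz":0,"rx":0,"ry":0,"rz":0,"gripper":0.3},{"dx":0,"dy":0.092,"dz":0,"rx":0,"ry":0,"rz":0,"gripper":0.3}]' 15
```

```text
time: 36.15
tool_pos: [0.5864, 0.3072, 0.0927]
tool_rot: [-1.57, 0.0, -1.571]
contact_force: [0.6, -0.3, 4.7]
opening: 0.0396
```

```bash
python3 -m creep '[{"dx":0,"dy":-0.01,"dz":0,"rx":0,"ry":0,"rz":0,"gripper":0.3},{"dx":0,"dy":-0.03,"dz":0,"rx":0,"ry":0,"rz":0,"gripper":0.3},{"dx":0,"dy":-0.055,"dz":0,"rx":0,"ry":0,"rz":0,"gripper":0.3},{"dx":0.005,"dy":-0.075,"dz":0.002,"rx":0,"ry":0,"rz":0,"gripper":0.3},{"dx":0.02,"dy":-0.08,"dz":0.006,"rx":0,"ry":0,"rz":0,"gripper":0.3},{"dx":0.045,"dy":-0.08,"dz":0.01,"rx":0,"ry":0,"rz":0,"gripper":0.3},{"dx":0.075,"dy":-0.08,"dz":0.015,"rx":0,"ry":0,"rz":0,"gripper":0.3},{"dx":0.105,"dy":-0.08,"dz":0.02,"rx":0,"ry":0,"rz":0,"gripper":0.3},{"dx":0.135,"dy":-0.08,"dz":0.025,"rx":0,"ry":0,"rz":0,"gripper":0.3},{"dx":0.165,"dy":-0.08,"dz":0.03,"rx":0,"ry":0,"rz":0,"gripper":0.3},{"dx":0.195,"dy":-0.08,"dz":0.034,"rx":0,"ry":0,"rz":0,"gripper":0.3},{"dx":0.22,"dy":-0.08,"dz":0.034,"rx":0,"ry":0,"rz":0,"gripper":0.3},{"dx":0.235,"dy":-0.08,"dz":0.034,"rx":0,"ry":0,"rz":0,"gripper":0.3},{"dx":0.2405,"dy":-0.08,"dz":0.034,"rx":0,"ry":0,"rz":0,"gripper":0.3},{"dx":0.2405,"dy":-0.07,"dz":0.034,"rx":0,"ry":0,"rz":0,"gripper":0.3},{"dx":0.2405,"dy":-0.05,"dz":0.034,"rx":0,"ry":0,"rz":0,"gripper":0.3},{"dx":0.2405,"dy":-0.03,"dz":0.034,"rx":0,"ry":0,"rz":0,"gripper":0.3},{"dx":0.2405,"dy":-0.018,"dz":0.034,"rx":0,"ry":0,"rz":0,"gripper":0.3},{"dx":0.2405,"dy":-0.013,"dz":0.034,"rx":0,"ry":0,"rz":0,"gripper":0.3},{"dx":0.2405,"dy":-0.013,"dz":0.034,"rx":0,"ry":0,"rz":0,"gripper":0.3}]' 15
python3 - <<'E'
from h import *
im,d,C,s=grab('wrist','w12');print(s['tool_pos'],s['time'],s['opening'])
E
```

```text
time: 38.65
tool_pos: [0.6201, 0.0669, 0.1051]
tool_rot: [-1.571, -0.0, -1.571]
contact_force: [0.1, 0.9, -1.1]
opening: 0.0399
[0.62009401 0.06689259 0.10513488] 38.65 0.03992795624485874
```

View pics/w12.png

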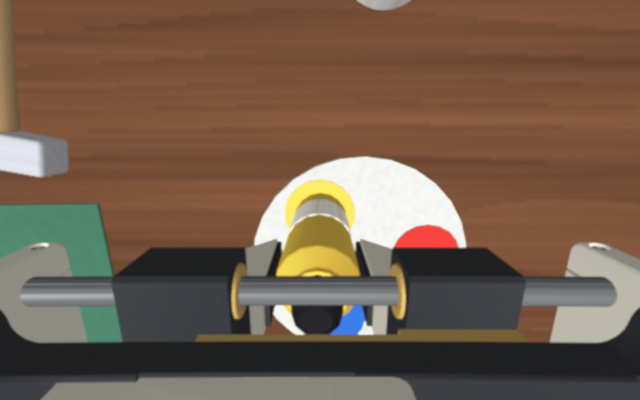

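The yellow bottle is over its rest (rest at (320,205), bottle axis at column 320). I lower it to contact.

```bash
python3 -m creep '[{"dx":0,"dy":0.002,"dz":0,"rx":0,"ry":0,"rz":0,"gripper":0.3},{"dx":0,"dy":0.004,"dz":0,"rx":0,"ry":0,"rz":0,"gripper":0.3},{"dx":0,"dy":0.005,"dz":0,"rx":0,"ry":0,"rz":0,"gripper":0.3},{"dx":0,"dy":0.0055,"dz":0,"rx":0,"ry":0,"rz":0,"gripper":0.3},{"dx":0,"dy":0.0055,"dz":0,"rx":0,"ry":0,"rz":0,"gripper":0.3},{"dx":0,"dy":0.0055,"dz":0,"rx":0,"ry":0,"rz":0,"gripper":0.3}]' 15
```

```text
time: 39.45
tool_pos: [0.6205, 0.0666, 0.1007]
tool_rot: [-1.569, -0.0, -1.571]
contact_force: [-0.8, 0.1, 5.5]
opening: 0.0401
```

```bash
python3 -m creep '[{"dx":0,"dy":0,"dz":0,"rx":0,"ry":0,"rz":0,"gripper":0.5},{"dx":0,"dy":0,"dz":0,"rx":0,"ry":0,"rz":0,"gripper":0.75},{"dx":0,"dy":0,"dz":0,"rx":0,"ry":0,"rz":0,"gripper":0.8},{"dx":0,"dy":0,"dz":0,"rx":0,"ry":0,"rz":0,"gripper":0.8},{"dx":0,"dy":-0.02,"dz":0,"rx":0,"ry":0,"rz":0,"gripper":0.8},{"dx":0,"dy":-0.06,"dz":0,"rx":0,"ry":0,"rz":0,"gripper":0.8},{"dx":0,"dy":-0.1,"dz":0,"rx":0,"ry":0,"rz":0,"gripper":0.8},{"dx":-0.01,"dy":-0.125,"dz":-0.005,"rx":0,"ry":0,"rz":0,"gripper":0.8},{"dx":-0.04,"dy":-0.13,"dz":-0.02,"rx":0,"ry":0,"rz":0,"gripper":0.8},{"dx":-0.08,"dy":-0.13,"dz":-0.04,"rx":0,"ry":0,"rz":0,"gripper":0.8},{"dx":-0.12,"dy":-0.13,"dz":-0.06,"rx":0,"ry":0,"rz":0,"gripper":0.8},{"dx":-0.16,"dy":-0.13,"dz":-0.08,"rx":0,"ry":0,"rz":0,"gripper":0.8},{"dx":-0.2,"dy":-0.13,"dz":-0.1,"rx":0,"ry":0,"rz":0,"gripper":0.8},{"dx":-0.23,"dy":-0.12,"dz":-0.112,"rx":0,"ry":0,"rz":0,"gripper":0.8},{"dx":-0.2405,"dy":-0.11,"dz":-0.1155,"rx":0,"ry":0,"rz":0,"gripper":0.8},{"dx":-0.2405,"dy":-0.09,"dz":-0.1155,"rx":0,"ry":0,"rz":0,"gripper":0.8},{"dx":-0.2405,"dy":-0.08,"dz":-0.1155,"rx":0,"ry":0,"rz":0,"gripper":0.8},{"dx":-0.2405,"dy":-0.08,"dz":-0.1155,"rx":0,"ry":0,"rz":0,"gripper":0.8}]' 15
python3 - <<'E'
from h import *
im,d,C,s=grab('wrist','w13');print(s['tool_pos'],s['time'],s['opening'])
im2,d,C2,s=grab('top','t13')
cv2.imwrite('pics/c13.png',np.vstack([im[60:320],im2[130:390]])[:,:,::-1])
E
```

```text
time: 41.7
tool_pos: [0.5046, 0.3063, 0.1789]
tool_rot: [-1.572, -0.001, -1.572]
contact_force: [0.5, 0.9, 0.4]
opening: 0.0733
[0.50464513 0.30632746 0.17886161] 41.7 0.07330913082389195
```

View pics/c13.png

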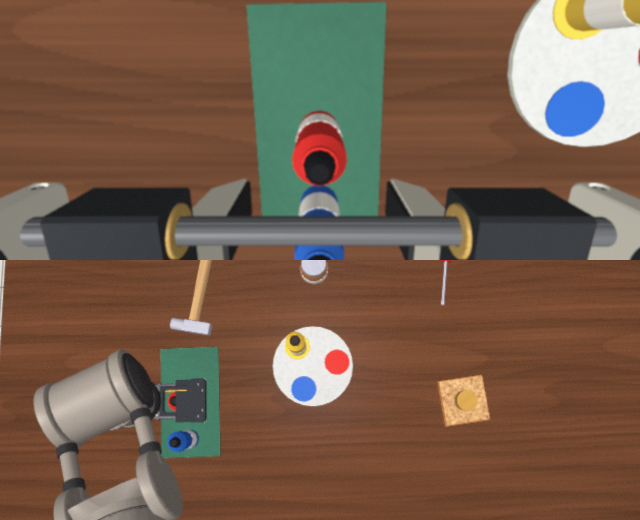

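Yellow stands on its rest. The red cap at (319,167 in the crop) is centred between the jaws. I grip red.

```bash
python3 -m creep '[{"dx":0,"dy":0.015,"dz":0,"rx":0,"ry":0,"rz":0,"gripper":0.8},{"dx":0,"dy":0.04,"dz":0,"rx":0,"ry":0,"rz":0,"gripper":0.8},{"dx":0,"dy":0.068,"dz":0,"rx":0,"ry":0,"rz":0,"gripper":0.8},{"dx":0,"dy":0.084,"dz":0,"rx":0,"ry":0,"rz":0,"gripper":0.8},{"dx":0,"dy":0.088,"dz":0,"rx":0,"ry":0,"rz":0,"gripper":0.8},{"dx":0,"dy":0.088,"dz":0,"rx":0,"ry":0,"rz":0,"gripper":0.6},{"dx":0,"dy":0.088,"dz":0,"rx":0,"ry":0,"rz":0,"gripper":0.4},{"dx":0,"dy":0.088,"dz":0,"rx":0,"ry":0,"rz":0,"gripper":0.3},{"dx":0,"dy":0.088,"dz":0,"rx":0,"ry":0,"rz":0,"gripper":0.3},{"dx":0,"dy":0.088,"dz":0,"rx":0,"ry":0,"rz":0,"gripper":0.3},{"dx":0,"dy":0.088,"dz":0,"rx":0,"ry":0,"rz":0,"gripper":0.3},{"dx":0,"dy":0.088,"dz":0,"rx":0,"ry":0,"rz":0,"gripper":0.3}]' 15
```

```text
time: 43.3
tool_pos: [0.5049, 0.3072, 0.0921]
tool_rot: [-1.57, 0.0, -1.571]
contact_force: [-0.2, -1.3, 3.8]
opening: 0.0395
```

```bash
python3 -m creep '[{"dx":0,"dy":-0.01,"dz":0,"rx":0,"ry":0,"rz":0,"gripper":0.3},{"dx":0,"dy":-0.03,"dz":0,"rx":0,"ry":0,"rz":0,"gripper":0.3},{"dx":0,"dy":-0.055,"dz":0,"rx":0,"ry":0,"rz":0,"gripper":0.3},{"dx":0.01,"dy":-0.075,"dz":0,"rx":0,"ry":0,"rz":0,"gripper":0.3},{"dx":0.03,"dy":-0.08,"dz":0,"rx":0,"ry":0,"rz":0,"gripper":0.3},{"dx":0.06,"dy":-0.08,"dz":0,"rx":0,"ry":0,"rz":0,"gripper":0.3},{"dx":0.095,"dy":-0.08,"dz":0,"rx":0,"ry":0,"rz":0,"gripper":0.3},{"dx":0.13,"dy":-0.08,"dz":0,"rx":0,"ry":0,"rz":0,"gripper":0.3},{"dx":0.165,"dy":-0.08,"dz":0.003,"rx":0,"ry":0,"rz":0,"gripper":0.3},{"dx":0.2,"dy":-0.08,"dz":0.008,"rx":0,"ry":0,"rz":0,"gripper":0.3},{"dx":0.235,"dy":-0.08,"dz":0.015,"rx":0,"ry":0,"rz":0,"gripper":0.3},{"dx":0.265,"dy":-0.08,"dz":0.025,"rx":0,"ry":0,"rz":0,"gripper":0.3},{"dx":0.295,"dy":-0.08,"dz":0.042,"rx":0,"ry":0,"rz":0,"gripper":0.3},{"dx":0.315,"dy":-0.08,"dz":0.06,"rx":0,"ry":0,"rz":0,"gripper":0.3},{"dx":0.3255,"dy":-0.08,"dz":0.073,"rx":0,"ry":0,"rz":0,"gripper":0.3},{"dx":0.3262,"dy":-0.07,"dz":0.077,"rx":0,"ry":0,"rz":0,"gripper":0.3},{"dx":0.3262,"dy":-0.05,"dz":0.077,"rx":0,"ry":0,"rz":0,"gripper":0.3},{"dx":0.3262,"dy":-0.03,"dz":0.077,"rx":0,"ry":0,"rz":0,"gripper":0.3},{"dx":0.3262,"dy":-0.017,"dz":0.077,"rx":0,"ry":0,"rz":0,"gripper":0.3},{"dx":0.3262,"dy":-0.013,"dz":0.077,"rx":0,"ry":0,"rz":0,"gripper":0.3}]' 15
python3 - <<'E'
from h import *
im,d,C,s=grab('wrist','w14');print(s['tool_pos'],s['time'],s['opening'])
E
```

```text
time: 45.8
tool_pos: [0.5806, -0.0188, 0.1035]
tool_rot: [-1.573, 0.0, -1.571]
contact_force: [-0.2, 0.1, -1.5]
opening: 0.04
[ 0.58056326 -0.01876919  0.10345054] 45.8 0.039988369350240874
```

View pics/w14.png

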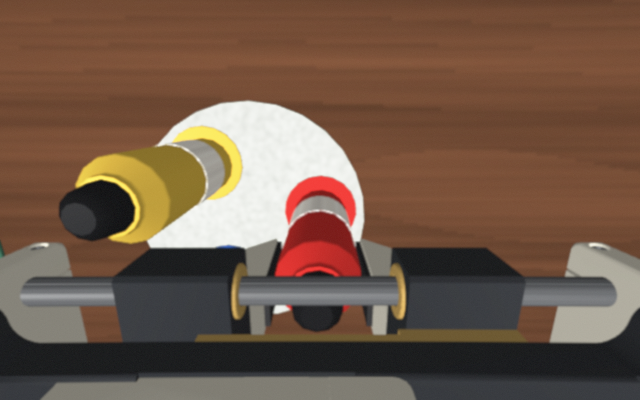

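The red bottle is over its rest (rest at (320,200), bottle axis at column 320). I lower it to contact.

```bash
python3 -m creep '[{"dx":0,"dy":0.002,"dz":0,"rx":0,"ry":0,"rz":0,"gripper":0.3},{"dx":0,"dy":0.004,"dz":0,"rx":0,"ry":0,"rz":0,"gripper":0.3},{"dx":0,"dy":0.005,"dz":0,"rx":0,"ry":0,"rz":0,"gripper":0.3},{"dx":0,"dy":0.0055,"dz":0,"rx":0,"ry":0,"rz":0,"gripper":0.3},{"dx":0,"dy":0.0055,"dz":0,"rx":0,"ry":0,"rz":0,"gripper":0.3},{"dx":0,"dy":0.0055,"dz":0,"rx":0,"ry":0,"rz":0,"gripper":0.3}]' 15
```

```text
time: 46.6
tool_pos: [0.582, -0.0192, 0.1001]
tool_rot: [-1.569, -0.0, -1.571]
contact_force: [-0.2, -0.4, 4.8]
opening: 0.0401
```

```bash
python3 -m creep '[{"dx":0,"dy":0,"dz":0,"rx":0,"ry":0,"rz":0,"gripper":0.5},{"dx":0,"dy":0,"dz":0,"rx":0,"ry":0,"rz":0,"gripper":0.75},{"dx":0,"dy":0,"dz":0,"rx":0,"ry":0,"rz":0,"gripper":0.8},{"dx":0,"dy":0,"dz":0,"rx":0,"ry":0,"rz":0,"gripper":0.8},{"dx":0,"dy":-0.02,"dz":0,"rx":0,"ry":0,"rz":0,"gripper":0.8},{"dx":0,"dy":-0.06,"dz":0,"rx":0,"ry":0,"rz":0,"gripper":0.8},{"dx":0,"dy":-0.1,"dz":0,"rx":0,"ry":0,"rz":0,"gripper":0.8},{"dx":-0.01,"dy":-0.125,"dz":-0.005,"rx":0,"ry":0,"rz":0,"gripper":0.8},{"dx":-0.04,"dy":-0.13,"dz":-0.02,"rx":0,"ry":0,"rz":0,"gripper":0.8},{"dx":-0.08,"dy":-0.13,"dz":-0.04,"rx":0,"ry":0,"rz":0,"gripper":0.8},{"dx":-0.12,"dy":-0.13,"dz":-0.06,"rx":0,"ry":0,"rz":0,"gripper":0.8},{"dx":-0.16,"dy":-0.13,"dz":-0.08,"rx":0,"ry":0,"rz":0,"gripper":0.8},{"dx":-0.2,"dy":-0.13,"dz":-0.1,"rx":0,"ry":0,"rz":0,"gripper":0.8},{"dx":-0.24,"dy":-0.13,"dz":-0.12,"rx":0,"ry":0,"rz":0,"gripper":0.8},{"dx":-0.28,"dy":-0.13,"dz":-0.14,"rx":0,"ry":0,"rz":0,"gripper":0.8},{"dx":-0.312,"dy":-0.12,"dz":-0.153,"rx":0,"ry":0,"rz":0,"gripper":0.8},{"dx":-0.326,"dy":-0.11,"dz":-0.1565,"rx":0,"ry":0,"rz":0,"gripper":0.8},{"dx":-0.3264,"dy":-0.09,"dz":-0.1565,"rx":0,"ry":0,"rz":0,"gripper":0.8},{"dx":-0.3264,"dy":-0.08,"dz":-0.1565,"rx":0,"ry":0,"rz":0,"gripper":0.8},{"dx":-0.3264,"dy":-0.08,"dz":-0.1565,"rx":0,"ry":0,"rz":0,"gripper":0.8}]' 15
python3 - <<'E'
from h import *
im,d,C,s=grab('wrist','w15');print(s['tool_pos'],s['time'],s['opening'])
im2,d,C2,s=grab('top','t15')
cv2.imwrite('pics/c15.png',np.vstack([im[60:320],im2[130:390]])[:,:,::-1])
E
```

```text
time: 49.1
tool_pos: [0.4251, 0.3067, 0.1785]
tool_rot: [-1.572, -0.001, -1.572]
contact_force: [0.6, -0.2, -0.2]
opening: 0.0737
[0.42513256 0.30667796 0.17846402] 49.1 0.07373703490219645
```

View pics/c15.png

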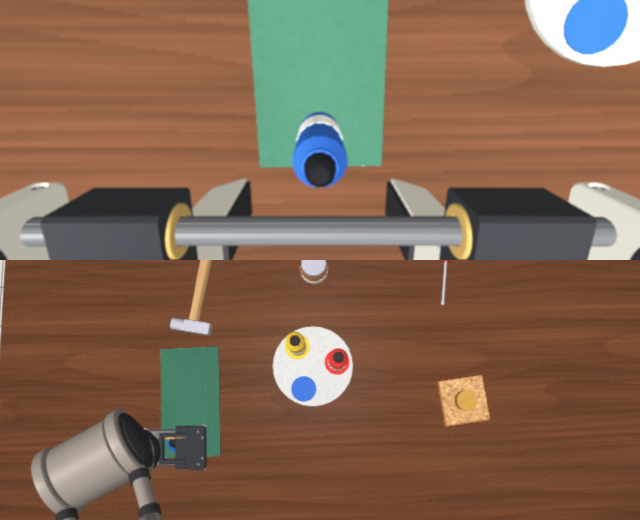

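Yellow and red stand on their rests. The blue cap at (320,168 in the crop) is centred. I grip blue.

```bash
python3 -m creep '[{"dx":0,"dy":0.015,"dz":0,"rx":0,"ry":0,"rz":0,"gripper":0.8},{"dx":0,"dy":0.04,"dz":0,"rx":0,"ry":0,"rz":0,"gripper":0.8},{"dx":0,"dy":0.068,"dz":0,"rx":0,"ry":0,"rz":0,"gripper":0.8},{"dx":0,"dy":0.084,"dz":0,"rx":0,"ry":0,"rz":0,"gripper":0.8},{"dx":0,"dy":0.0885,"dz":0,"rx":0,"ry":0,"rz":0,"gripper":0.8},{"dx":0,"dy":0.0885,"dz":0,"rx":0,"ry":0,"rz":0,"gripper":0.6},{"dx":0,"dy":0.0885,"dz":0,"rx":0,"ry":0,"rz":0,"gripper":0.4},{"dx":0,"dy":0.0885,"dz":0,"rx":0,"ry":0,"rz":0,"gripper":0.3},{"dx":0,"dy":0.0885,"dz":0,"rx":0,"ry":0,"rz":0,"gripper":0.3},{"dx":0,"dy":0.0885,"dz":0,"rx":0,"ry":0,"rz":0,"gripper":0.3},{"dx":0,"dy":0.0885,"dz":0,"rx":0,"ry":0,"rz":0,"gripper":0.3},{"dx":0,"dy":0.0885,"dz":0,"rx":0,"ry":0,"rz":0,"gripper":0.3}]' 15
```

```text
time: 50.7
tool_pos: [0.4253, 0.3074, 0.091]
tool_rot: [-1.57, 0.0, -1.571]
contact_force: [-0.1, -0.6, 4.0]
opening: 0.0395
```

```bash
python3 -m creep '[{"dx":0,"dy":-0.01,"dz":0,"rx":0,"ry":0,"rz":0,"gripper":0.3},{"dx":0,"dy":-0.03,"dz":0,"rx":0,"ry":0,"rz":0,"gripper":0.3},{"dx":0,"dy":-0.055,"dz":0,"rx":0,"ry":0,"rz":0,"gripper":0.3},{"dx":0.005,"dy":-0.075,"dz":0.002,"rx":0,"ry":0,"rz":0,"gripper":0.3},{"dx":0.02,"dy":-0.08,"dz":0.008,"rx":0,"ry":0,"rz":0,"gripper":0.3},{"dx":0.045,"dy":-0.08,"dz":0.018,"rx":0,"ry":0,"rz":0,"gripper":0.3},{"dx":0.075,"dy":-0.08,"dz":0.03,"rx":0,"ry":0,"rz":0,"gripper":0.3},{"dx":0.105,"dy":-0.08,"dz":0.042,"rx":0,"ry":0,"rz":0,"gripper":0.3},{"dx":0.135,"dy":-0.08,"dz":0.054,"rx":0,"ry":0,"rz":0,"gripper":0.3},{"dx":0.165,"dy":-0.08,"dz":0.066,"rx":0,"ry":0,"rz":0,"gripper":0.3},{"dx":0.195,"dy":-0.08,"dz":0.078,"rx":0,"ry":0,"rz":0,"gripper":0.3},{"dx":0.22,"dy":-0.08,"dz":0.089,"rx":0,"ry":0,"rz":0,"gripper":0.3},{"dx":0.24,"dy":-0.08,"dz":0.098,"rx":0,"ry":0,"rz":0,"gripper":0.3},{"dx":0.25,"dy":-0.08,"dz":0.102,"rx":0,"ry":0,"rz":0,"gripper":0.3},{"dx":0.25,"dy":-0.07,"dz":0.102,"rx":0,"ry":0,"rz":0,"gripper":0.3},{"dx":0.25,"dy":-0.05,"dz":0.102,"rx":0,"ry":0,"rz":0,"gripper":0.3},{"dx":0.25,"dy":-0.03,"dz":0.102,"rx":0,"ry":0,"rz":0,"gripper":0.3},{"dx":0.25,"dy":-0.018,"dz":0.102,"rx":0,"ry":0,"rz":0,"gripper":0.3},{"dx":0.25,"dy":-0.013,"dz":0.102,"rx":0,"ry":0,"rz":0,"gripper":0.3},{"dx":0.25,"dy":-0.013,"dz":0.102,"rx":0,"ry":0,"rz":0,"gripper":0.3}]' 15
python3 - <<'E'
from h import *
im,d,C,s=grab('wrist','w16');print(s['tool_pos'],s['time'],s['opening'])
E
```

```text
time: 53.2
tool_pos: [0.527, 0.0576, 0.1036]
tool_rot: [-1.571, -0.0, -1.571]
contact_force: [0.3, 0.8, -1.5]
opening: 0.0398
[0.52697108 0.05757127 0.10361049] 53.2 0.0397770936257632
```

View pics/w16.png

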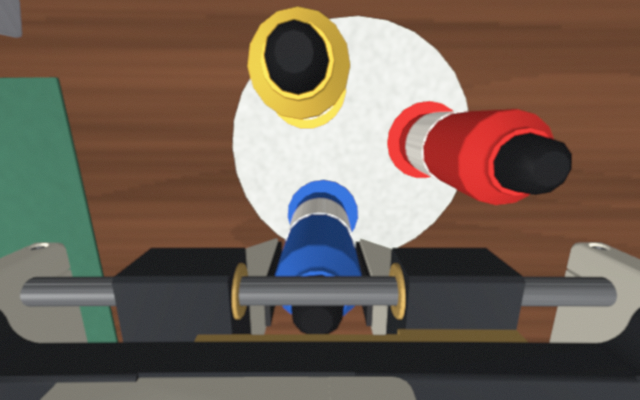

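The blue bottle is over its rest (rest at (322,205)). I lower it to contact.

```bash
python3 -m creep '[{"dx":0,"dy":0.002,"dz":0,"rx":0,"ry":0,"rz":0,"gripper":0.3},{"dx":0,"dy":0.004,"dz":0,"rx":0,"ry":0,"rz":0,"gripper":0.3},{"dx":0,"dy":0.005,"dz":0,"rx":0,"ry":0,"rz":0,"gripper":0.3},{"dx":0,"dy":0.0055,"dz":0,"rx":0,"ry":0,"rz":0,"gripper":0.3},{"dx":0,"dy":0.0055,"dz":0,"rx":0,"ry":0,"rz":0,"gripper":0.3},{"dx":0,"dy":0.0055,"dz":0,"rx":0,"ry":0,"rz":0,"gripper":0.3}]' 15
```

```text
time: 54.0
tool_pos: [0.5275, 0.0571, 0.099]
tool_rot: [-1.569, -0.0, -1.571]
contact_force: [-0.4, -1.0, 5.1]
opening: 0.0397
```

Contact made. I release, rise and back off toward −x, −y for a clear view.

```bash
python3 -m creep '[{"dx":0,"dy":0,"dz":0,"rx":0,"ry":0,"rz":0,"gripper":0.5},{"dx":0,"dy":0,"dz":0,"rx":0,"ry":0,"rz":0,"gripper":0.75},{"dx":0,"dy":0,"dz":0,"rx":0,"ry":0,"rz":0,"gripper":0.8},{"dx":0,"dy":0,"dz":0,"rx":0,"ry":0,"rz":0,"gripper":0.8},{"dx":0,"dy":-0.02,"dz":0,"rx":0,"ry":0,"rz":0,"gripper":0.8},{"dx":0,"dy":-0.06,"dz":0,"rx":0,"ry":0,"rz":0,"gripper":0.8},{"dx":0,"dy":-0.1,"dz":0,"rx":0,"ry":0,"rz":0,"gripper":0.8},{"dx":0,"dy":-0.14,"dz":0,"rx":0,"ry":0,"rz":0,"gripper":0.8},{"dx":-0.03,"dy":-0.15,"dz":-0.02,"rx":0,"ry":0,"rz":0,"gripper":0.8},{"dx":-0.07,"dy":-0.15,"dz":-0.04,"rx":0,"ry":0,"rz":0,"gripper":0.8},{"dx":-0.11,"dy":-0.15,"dz":-0.06,"rx":0,"ry":0,"rz":0,"gripper":0.8},{"dx":-0.15,"dy":-0.15,"dz":-0.08,"rx":0,"ry":0,"rz":0,"gripper":0.8},{"dx":-0.19,"dy":-0.15,"dz":-0.1,"rx":0,"ry":0,"rz":0,"gripper":0.8},{"dx":-0.21,"dy":-0.15,"dz":-0.11,"rx":0,"ry":0,"rz":0,"gripper":0.8},{"dx":-0.21,"dy":-0.15,"dz":-0.11,"rx":0,"ry":0,"rz":0,"gripper":0.8},{"dx":-0.21,"dy":-0.15,"dz":-0.11,"rx":0,"ry":0,"rz":0,"gripper":0.8}]' 15
python3 - <<'E'
from h import *
im,d,C,s=grab('top','t17');print(s['tool_pos'],s['time'])
im2,_,_,_=grab('side','s17')
for n,u,v in(('y',295.4,210.1),('r',338.9,227.5),('b',300.4,256.5)):
    u0,v0=int(u)-7,int(v)-7
    g=im[v0:v0+15,u0:u0+15].max(2);yy,xx=np.nonzero(g<85);M=np.array([[xx.mean()+u0,yy.mean()+v0]])
    a=dict(y=35.7,r=-84.3,b=155.7)[n];r=np.array([.5756,.035])+.054*np.array([np.cos(np.radians(a)),np.sin(np.radians(a))])
    p=plane(C,M,.139)[0];print(n,M,len(xx),p,p-r)
hsv=cv2.cvtColor(im,cv2.COLOR_RGB2HSV);H,S,V=[hsv[...,i].astype(int) for i in range(3)]
cr=lambda v0,v1,u0,u1,A:cv2.resize(A[v0:v1,u0:u1],(400,400))
cv2.imwrite('pics/c17.png',np.hstack([cr(185,290,260,365,im),cr(130,270,240,380,im2)])[:,:,::-1])
print('tin',plane(C,[[467.2,270.4]],.05))
E
```

```text
time: 56.0
tool_pos: [0.4173, 0.2669, 0.2481]
tool_rot: [-1.571, -0.001, -1.571]
contact_force: [-0.0, 0.1, 0.5]
opening: 0.0733
[0.41733595 0.2668746  0.24810148] 56.0
y [[294.66153846 210.29230769]] 65 [0.61626007 0.06549365] [-0.00319245 -0.00101757]
r [[338.05882353 227.02941176]] 68 [ 0.58080538 -0.01845697] [-0.00015789  0.00027603]
b [[300.27160494 256.44444444]] 81 [0.52580357 0.05668596] [-0.00058065 -0.00053582]
tin [[ 0.48899635 -0.28965668]]
```

View pics/c17.png

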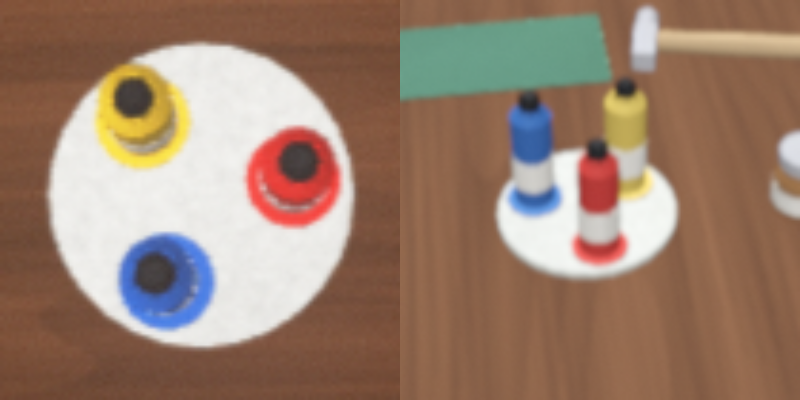

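View pics/s17.png

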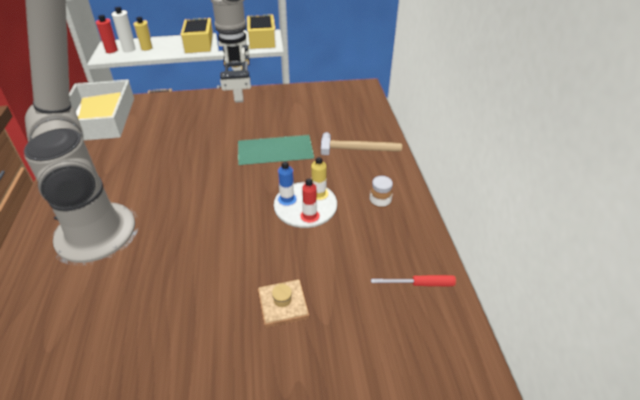

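View pics/t17.png

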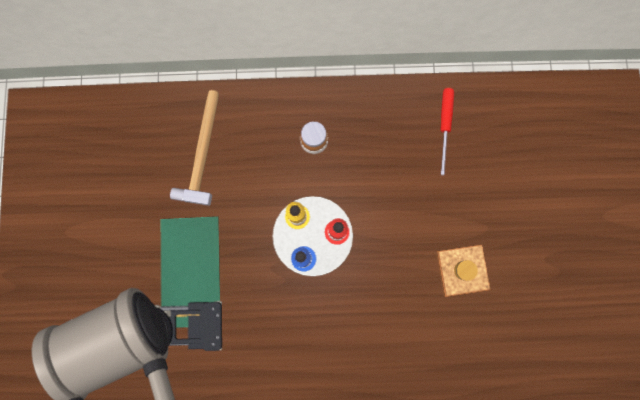

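All three bottles stand upright on their own rests: caps at (295,210), (338,227) and (300,256), each within about 3.5 mm of its rest's centre. The tin is on the block at (467,270), the jar has not moved from (314,137), and the arm is clear. I hand in.

```bash
python3 -c "
from cell import robot
print(robot.hand_in())"
```

```text
the job is handed in; nothing more can be done
None
```

The job is handed in at about 56 s of the 147 s allowed; hand-in gives no verdict. I moved blue, red and yellow to the mat, set the tin on the cork block, and put each bottle back on its own rest. Every set-down was lowered until the tool felt light contact (about 4–6 N) before letting go.

- **Bottles:** in the last top and side pictures all three stand upright on the right rests. The measured distance from the rest's centre is about 0.3 mm for red, 0.8 mm for blue and 3.3 mm for yellow, against the 12 mm limit.
- **Tin and jar:** the tin is about 1 mm from the block's middle. The jar looked unmoved in the pictures, and the gripper is clear of everything.
- **Disagreements and failures:** the wrist and top cameras differed by about 2–4 mm in position, within their calibration and well inside the tolerances. My first move call was refused for missing keys and moved nothing. No other check failed.

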